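# Line and pack the tea rack

### The arm

A 6-joint arm with a two-finger parallel gripper is mounted at the origin on the work surface. World frame = base frame: x ahead of the robot, y to its left, z up, the work surface at z = 0. Lengths are in m, angles in degrees, forces in N, time in s.
With the tool pointing down it reaches from about 0.4 to 0.825 m from the base axis. Payload 7 kg.
Tool frame: the origin (TCP) lies at the very end of the fingers, on their centre line; the grasp point (between the pads) lies r.pinch_z behind it (r.pinch_z is the distance from the TCP to the grasp point, in m); z points along the fingers, y is the direction in which the jaws open and shut (so a half turn about z gives the same grasp; the last joint's range is limited). The gripper opens to 88 mm and grips with 3 to 60 N. Pads are 19 mm wide; open, the fingers measure 130 mm over their backs; the gripper's body (78 mm by 193 mm) begins 47 mm behind the grasp point.
Start: joints at [16.507, 20.546, 0.682, 0, -70.136, -16.507], TCP at [0.675, -0, 0.227] pointing down, gripper open.
Joint ranges: [-176.03, 176.03], [-82.01, 121.73], [-58.28, 71.71], [-173.87, 95.51], [-174.79, -0.11], [-173.66, 173.66]. Speed limits (degrees/s): [136.94, 136.94, 172.46, 180, 180, 180].

### API

Orientations are given as [roll, pitch, yaw] about the fixed x, y, z axes, in that order (R = Rz(yaw) Ry(pitch) Rx(roll)).
In Python, from plant import r gives the robot as it stands. The module is installed in compiled form; this text tells all that it offers.
- The arm moves only by the tool servo_tool, never from a script. Its argument "steps" is a list of rows, each a list of 5 numbers: the finger opening in cm, from 0 to 8.76, then the shift along the tool's x, y, z in cm, then the turn about the tool's z in degrees. In form: [[fingers, x, y, z, spin], ...]. A call has 1 to 8 rows; each row shifts and turns the commanded pose from where the row before left it, along the tool's axes as they then stand; what a row does not reach is not made up. A row lasts 1/8 s, in which the tool goes at most 62.5 mm and 10.7 degrees, less where a joint would pass 70% of its speed; a pose out of reach is approached as far as the arm can. A call with a gripper value outside its range is refused whole. The fingers move at their own pace and stop on an object; "squeeze" is the grip in N (left out, the last holds). Time passes only in rows, so rows that do not move let the fingers close. It gives the time, the measured TCP pose, the force and the opening at its end, in the units of the state.
- r.get_state(): the state, without advancing time (a new reading comes with each control period).
- r.capture(name): name is "scene" or "side" or "wrist"; returns the picture (480x640x3 uint8, red, green, blue); there is no depth.
- r.calibration(name): a dict with "K" (3x3 intrinsics, pixels), "rvec" (rotation vector, rad) and "tvec" (3), from world to camera coordinates, as OpenCV has them; the wrist camera has in their place "tool_from_camera" (4x4, takes a point from camera to tool coordinates, whose origin is the TCP and whose axes are the flange's). Camera axes: x right, y down, z forward; pixel columns grow to the right and rows downward; lengths in m; the calibration is good to about 2 mm. A picture is of the moment at which its call begins: read the wrist's pose just before it. calibration takes no time and is no camera call.
- r.close_job(): hands the job in, once; it reports no verdict.
The state is a dict: "time_s": time; "joints": joint angles; "qd": joint speeds; "joint_torque": joint torques, N m; "tcp_pos": TCP position; "eef_rot": TCP orientation; "contact_force": force on the tool from outside, world axes, zero at the start; "moment": the same for the moment, N m; "gripper_width": finger opening in m.
Only numpy, scipy, OpenCV 4.12 (cv2) and the standard library are available. Lean on these libraries where they do the work, as an engineer would, in place of code of your own. Each camera call takes 0.05 s, during which the arm holds its last target.

### The job

Get the tea rack ready for breakfast: slide its end stop back, lay the slate liner flat and square in the recess of the rack, then stand every tea carton upright on the liner in one straight row along its middle, broad side to broad side, beginning at the end wall. Finally slide the stop up so that the row is held snug with no gaps between wall, cartons and stop, and leave the teapot, cups, caddy and honey jar where they are.

Things in the scene. Friction and masses are not known exactly. Their poses are not given: they have to be found in the camera images.
- tea_rack: Bamboo tea rack fixed to the bar: a base 250 mm long (its y axis), 100 mm wide (x) and 20 mm thick, with a shallow recess in its top, an upright end wall at its -y end and a sliding dark wooden end stop at the +y side. Origin: centre of the underside; z up. The end wall is 100 mm wide, 14 mm thick, its inner face (towards +y) is at y = -111 mm and its top 90 mm above the bar.
- recess (a point): Centre of the floor of the rack's recess (rack x = 0, y = -34, z = 13 mm), rack axes. The recess is 154 mm long (y, from the end wall's inner face to y = +43 mm), 66 mm wide (x) and 7 mm deep; it takes the slate liner with 2 mm to spare on every side.
- stop (a joint): Travel of the end stop along the rack's y axis, 0 to 0.145 m, growing as it slides away from the end wall. Clear gap between end wall and stop = 40 mm + this value. It slides with about 2 N of friction and stays where it is left. The stop is clear of the whole recess above 0.117; short of that it stands over the recess and is in the way of the liner.
- stop_face (a point): Point in the middle of the stop's face that looks at the end wall (-y), 61 mm above the bar; rack axes. The face is an upright board 98 mm wide (x), 10 mm thick, from 31 to 91 mm above the bar, so that it passes 2 mm above a seated liner.
- stop_grip (a point): Centre of the part of the stop's upright grip post that one grasps, 104 mm above the bar; rack axes. The post is 24 mm wide (x) and 26 mm long (y), stands behind the stop board (its middle 23 mm behind the face) and its top is 116.5 mm above the bar; gripped across x from above, the fingers stay behind the stop's face.
- liner_c (a point): Centre of the loose dark slate liner, a flat plate 62 mm (its x) by 150 mm (its y) by 16 mm thick, about 0.3 kg; it fits either way round. Starts lying flat on the bar. Seated in the recess, it stands 9 mm proud of the rack and its top is 29 mm above the bar.
- carton1_c (a point): Centre of tea carton 1 (absent in some starts): a plain kraft cardboard box with a pale band, closed and rigid, 58 mm wide (its x) by 36 mm thick (its y) by 84 mm tall (z), 0.08 to 0.17 kg, standing upright on the bar at the start. All cartons are alike.
- carton2_c (a point): Centre of tea carton 2 (absent in some starts): a plain kraft cardboard box with a pale band, closed and rigid, 58 mm wide (its x) by 36 mm thick (its y) by 84 mm tall (z), 0.08 to 0.17 kg, standing upright on the bar at the start. All cartons are alike.
- carton3_c (a point): Centre of tea carton 3 (absent in some starts): a plain kraft cardboard box with a pale band, closed and rigid, 58 mm wide (its x) by 36 mm thick (its y) by 84 mm tall (z), 0.08 to 0.17 kg, standing upright on the bar at the start. All cartons are alike.
- carton4_c (a point): Centre of tea carton 4 (absent in some starts): a plain kraft cardboard box with a pale band, closed and rigid, 58 mm wide (its x) by 36 mm thick (its y) by 84 mm tall (z), 0.08 to 0.17 kg, standing upright on the bar at the start. All cartons are alike.
- teapot: Clear glass teapot, 116 mm round, 122 mm high, handle and spout along its y, on the walnut board; origin at the centre of its underside. To be left alone.
- cup1: Pastel ceramic cup, 68 mm across, 55 mm high, on the walnut board; origin at the centre of its underside. To be left alone.
- cup2: Pastel ceramic cup like the others, on the walnut board; origin at the centre of its underside. To be left alone.
- cup3: Pastel ceramic cup like the others, on the walnut board; origin at the centre of its underside. To be left alone.
- cup4: Pastel ceramic cup, 68 mm across, 55 mm high, on the bar among the cartons; origin at the centre of its underside. To be left alone.
- caddy: Round aluminium caddy with a bar knob, 79 mm across, 113 mm high, on the walnut board; origin at the centre of its underside. To be left alone.
- honey: Amber honey jar, 64 mm across, 85 mm high, on the bar; origin at the centre of its underside. To be left alone.
Not all that is in view belongs to the job. Leave any red look-alike of the part that bears carton2_c alone.

How it is judged:
By the outcome, as a careful person would: the job done as asked, in the order asked, and still so for the second after the job is handed in, with the robot touching nothing.
Of carton1, carton2, carton3, carton4 only 2 to 4 are there at a start; the rules pass over those that are not, and their reading is None.
At some moment in a run one of liner may be knocked a few centimetres aside while the robot is not near it.
Once in a run the grip may slacken for a moment while it holds something.
It also fails if it takes over 210 s, if anything falls off the work surface, if the arm or the gripper's body presses on something with over 40 N, if the wrist force passes 120 N, or if a joint passes its speed limit or range.

## Working session

There is one attempt and no reset: what is moved stays moved. The work goes in short steps, Python scripts to look and compute and a tool call to move; the robot and the scene stay as the last step left them, time stands still between calls to the robot, and variables do not carry over. Pictures are saved under pics/ and viewed, and the job is handed in when it is done.

Besides the shell and the picture viewer there is one more tool, called after "Emit:" by a JSON object that holds its "name" and its "arguments", one argument or row to a line. servo_tool: Moves the arm, as the interface text tells. Its arguments: {"type":"object","properties":{"steps":{"type":"array","items":{"type":"array","items":{"type":"number"}}},"squeeze":{"type":"number"}},"required":["steps"]}

```bash
mkdir -p pics; cat > h.py <<'E'
import numpy as np, cv2
from plant import r
def save(n,f):
    s=r.get_state(); im=r.capture(n); cv2.imwrite('pics/'+f,im[:,:,::-1]); return im,s
E
python3 - <<'E'
from h import *
s=r.get_state(); print(s, r.pinch_z)
for n in("scene","side","wrist"):
    save(n,n+"0.png"); c=r.calibration(n); print(n,c)
E
```

```text
{'time_s': 0.0, 'joints': array([ 1.65059072e+01,  2.05928561e+01,  6.33097047e-01, -2.02390357e-02,
       -7.01371554e+01, -1.65080951e+01]), 'qd': array([-0.13056338,  0.00673287,  0.04051627,  0.05588446,  0.05486906,
        0.07824647]), 'joint_torque': array([-8.00930356e-04, -5.82726967e+01,  2.93058443e+01,  6.99745238e+00,
        6.93249181e-03, -2.06530804e-04]), 'tcp_pos': array([ 6.74495605e-01, -4.23624923e-05,  2.25601152e-01]), 'eef_rot': array([ 1.79901674e+02, -9.29947178e-03, -9.00090727e+01]), 'contact_force': array([-0.12296594, -0.03368837,  0.19026224]), 'moment': array([ 0.06229897,  0.01264286, -0.00814388]), 'gripper_width': 0.08728989303493755} 0.0188
scene {'K': array([[452.69078536,   0.        , 326.25759605],
       [  0.        , 452.69078536, 249.76828403],
       [  0.        ,   0.        ,   1.        ]]), 'rvec': array([ 1.86300803,  1.21021063, -0.62919855]), 'tvec': array([-0.16064027, -0.24165815,  1.77904971])}
side {'K': array([[566.64835057,   0.        , 326.8833581 ],
       [  0.        , 566.64835057, 230.59058319],
       [  0.        ,   0.        ,   1.        ]]), 'rvec': array([ 0.92662267, -2.56439725,  0.9788849 ]), 'tvec': array([0.38170524, 0.36379946, 1.47868434])}
wrist {'K': array([[404.59872882,   0.        , 319.00749411],
       [  0.        , 404.59872882, 240.88241298],
       [  0.        ,   0.        ,   1.        ]]), 'tool_from_camera': array([[-3.93001547e-04, -9.66675276e-01, -2.56005383e-01,
         6.93796802e-02],
       [ 9.99999892e-01, -3.16814133e-04, -3.38840983e-04,
        -7.21423191e-04],
       [ 2.46443077e-04, -2.56005489e-01,  9.66675297e-01,
        -1.57919215e-01],
       [ 0.00000000e+00,  0.00000000e+00,  0.00000000e+00,
         1.00000000e+00]])}
```

View pics/scene0.png

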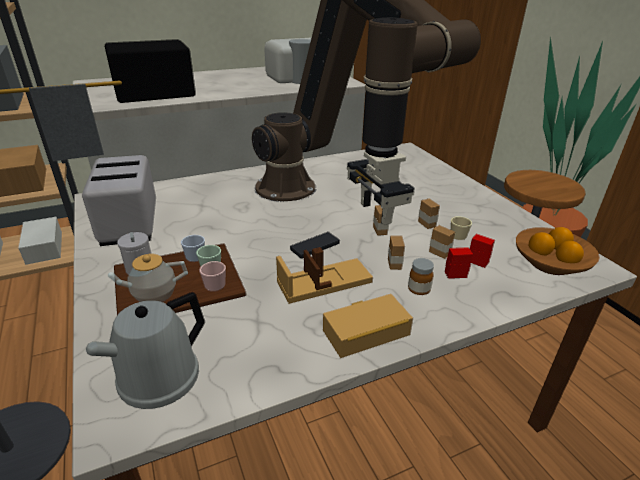

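View pics/side0.png

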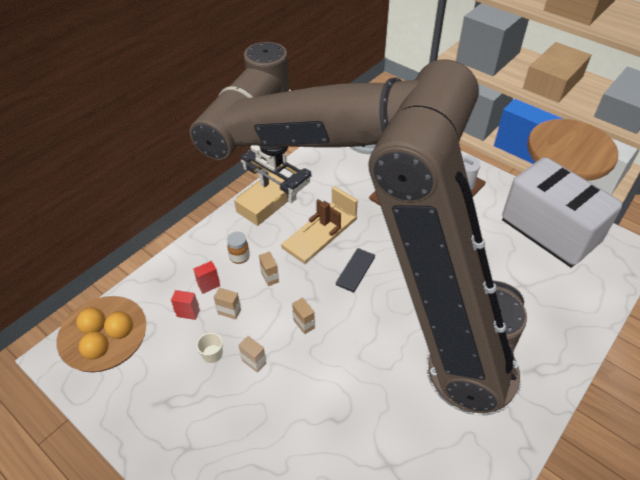

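View pics/wrist0.png

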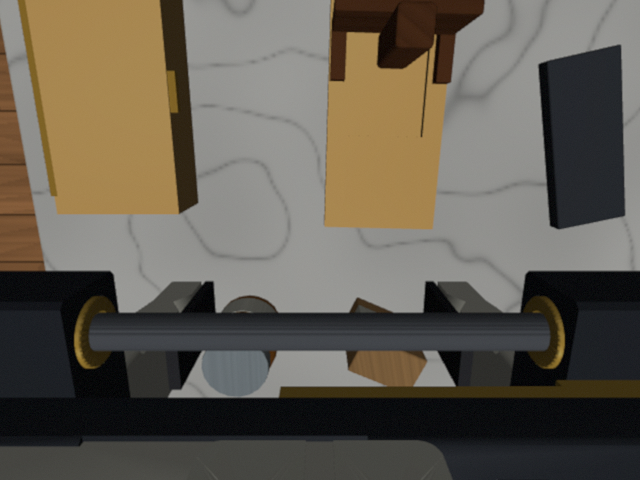

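```bash
cat >> h.py <<'E'
from scipy.spatial.transform import Rotation as Ro
def campose(n,s=None):
    c=r.calibration(n)
    if n=="wrist":
        T=np.eye(4);T[:3,:3]=Ro.from_euler('xyz',s['eef_rot'],degrees=True).as_matrix();T[:3,3]=s['tcp_pos']
        M=T@c['tool_from_camera'];return c['K'],M[:3,:3],M[:3,3]
    R=cv2.Rodrigues(c['rvec'])[0];return c['K'],R.T,-R.T@c['tvec']
def onz(n,uv,z,s=None):
    K,R,t=campose(n,s);uv=np.atleast_2d(np.array(uv,float))
    d=(R@np.linalg.inv(K)@np.c_[uv,np.ones(len(uv))].T).T
    return t+d*((z-t[2])/d[:,2])[:,None]
def proj(n,P,s=None):
    K,R,t=campose(n,s);p=(K@R.T@(np.atleast_2d(P)-t).T).T
    return p[:,:2]/p[:,2:]
E
python3 - <<'E'
from h import *
s=r.get_state()
np.set_printoptions(precision=4,suppress=True)
print('rack end',onz('wrist',[(325,227),(433,230)],.02,s))
print('liner',onz('wrist',[(558,228),(624,215),(620,46),(540,64)],.016,s))
print('cartons scene top', onz('scene',[(428,202),(397,238),(443,230),(381,210)],.084))
print('cartons side top', onz('side',[(268,258),(229,296),(302,304),(252,345)],.084))
print('honey,cup',onz('side',[(237,240),(210,345)],[.085]),onz('side',[(210,345)],.055))
print('red',onz('side',[(205,270),(185,297)],.084))
E
```

```text
rack end [[0.6697 0.0137 0.02  ]
 [0.5699 0.0166 0.02  ]]
liner [[ 0.4522  0.0157  0.016 ]
 [ 0.393   0.0034  0.016 ]
 [ 0.424  -0.1401  0.016 ]
 [ 0.4888 -0.1262  0.016 ]]
cartons scene top [[0.4456 0.3468 0.084 ]
 [0.6019 0.1268 0.084 ]
 [0.6167 0.2805 0.084 ]
 [0.434  0.1712 0.084 ]]
cartons side top [[0.6201 0.1149 0.084 ]
 [0.6097 0.2782 0.084 ]
 [0.4404 0.1714 0.084 ]
 [0.4551 0.3458 0.084 ]]
honey,cup [[0.7369 0.1243 0.085 ]
 [0.5363 0.414  0.085 ]] [[0.553 0.405 0.055]]
red [[0.7264 0.2595 0.084 ]
 [0.6989 0.3565 0.084 ]]
```

```bash

python3 - <<'E'
from h import *
s=r.get_state()
np.set_printoptions(precision=4,suppress=True)
print(onz('scene',[(319,250)],.1165),onz('side',[(323,204)],.1165),onz('wrist',[(415,6)],.1165,s))
for n,c,f in(('scene',(260,220,400,310),4),('side',(270,170,370,270),6)):
    im=cv2.imread(f'pics/{n}0.png')[c[1]:c[3],c[0]:c[2]]
    cv2.imwrite(f'pics/{n}0c.png',cv2.resize(im,None,fx=f,fy=f,interpolation=2))
E
```

```text
[[ 0.6168 -0.1294  0.1165]] [[ 0.6175 -0.1272  0.1165]] [[ 0.6184 -0.1425  0.1165]]
```

View pics/scene0c.png

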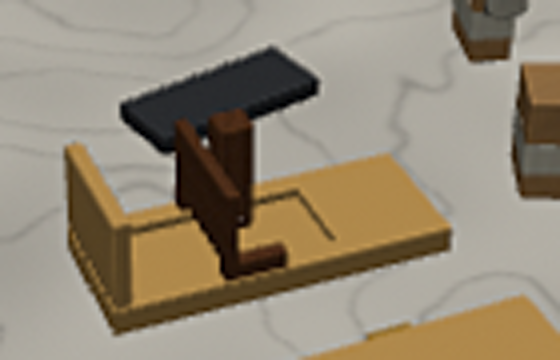

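View pics/side0c.png

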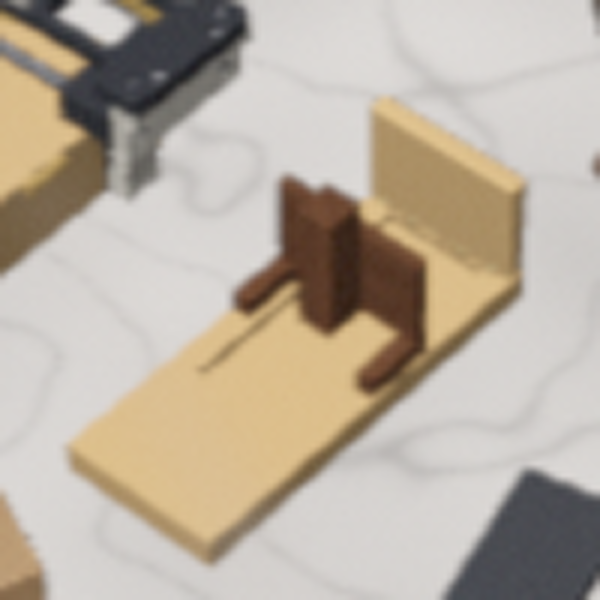

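Emit:
{"name": "servo_tool", "arguments": {
  "steps": [
    [8.7,2,4,-4,0],
    [8.7,2,0,-4,0],
    [8.7,0,0,0,0],
    [8.7,0,0,0,0]
  ]
}}

```text
time_s: 0.65
tcp_pos: [0.6347, -0.0399, 0.306]
eef_rot: [180.0, 0.0, -90.0]
contact_force: [0.3, -0.0, -0.1]
gripper_width: 0.087
```

```bash

python3 - <<'E'
from h import *
im,s=save('wrist','w1.png'); print(s['tcp_pos'],s['eef_rot'])
E
```

```text
[ 0.63467592 -0.03992618  0.3059756 ] [ 1.79963781e+02  2.77215835e-02 -9.00260234e+01]
```

View pics/w1.png

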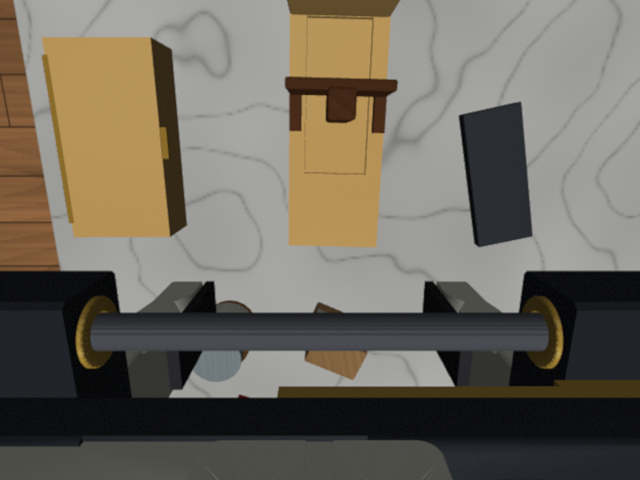

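```bash

python3 - <<'E'
from h import *
im=cv2.imread('pics/w1.png')
cv2.imwrite('pics/w1a.png',cv2.resize(im[0:260,270:410],None,fx=3,fy=3,interpolation=2)[:, :])
hsv=cv2.cvtColor(im,cv2.COLOR_BGR2HSV)
print(im[150,500],im[210,330],im[103,342],hsv[150,500])
m=((hsv[...,2]<70)&(hsv[...,1]<120)).astype(np.uint8);m[262:]=0;m[:,:440]=0;m[:,550:]=0
c=max(cv2.findContours(m,0,2)[0],key=cv2.contourArea);print('liner',cv2.approxPolyDP(c,4,True).squeeze().tolist(),cv2.minAreaRect(c))
E
```

```text
[54 48 46] [ 87 147 184] [24 37 62] [113  38  54]
liner [[519, 102], [459, 116], [474, 241], [479, 246], [531, 235]] ((497.19488525390625, 174.21749877929688), (138.18142700195312, 62.320396423339844), 83.1300048828125)
```

View pics/w1a.png

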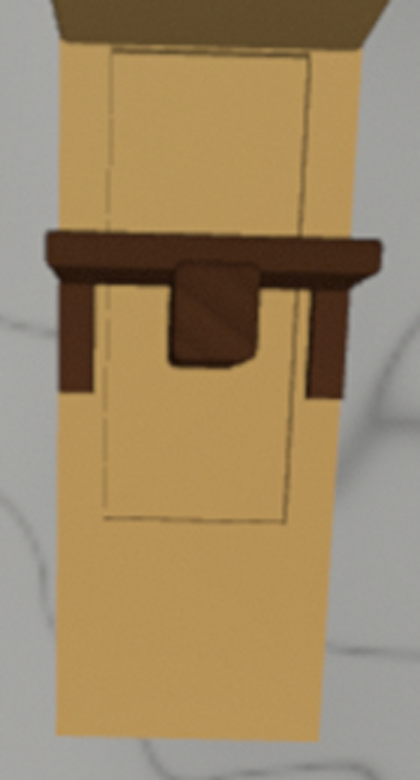

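```bash

python3 - <<'E'
from h import *
np.set_printoptions(precision=4,suppress=True)
s=r.get_state()
q=lambda L:[(270+u/3-.33,v/3-.33) for u,v in L]
P=onz('wrist',q([(57,736),(318,741),(360,49),(62,41)]),.02,s);print('rack',P)
e=(P[0]+P[1])/2;w=(P[2]+P[3])/2;d=e-w;print(np.linalg.norm(d[:2]),'exp 236', 'y-axis yaw',np.degrees(np.arctan2(-d[0],d[1])))
print('recess',onz('wrist',q([(104,520),(286,522),(309,56),(111,51)]),.02,s))
print('post',onz('wrist',q([(176,262),(260,266),(257,350),(170,345)]),.1165,s))
print('board',onz('wrist',q([(48,232),(380,240)]),.091,s))
L=onz('wrist',[(479,246),(531,235),(520,102),(460,116)],.016,s);print('liner',L,L.mean(0))
print([np.linalg.norm(L[i]-L[i-1]) for i in range(4)])
E
```

```text
rack [[ 0.6694  0.0131  0.02  ]
 [ 0.5704  0.0151  0.02  ]
 [ 0.565  -0.2216  0.02  ]
 [ 0.6631 -0.2239  0.02  ]]
0.23691462871134783 exp 236 y-axis yaw -1.4270432856852686
recess [[ 0.6508 -0.068   0.02  ]
 [ 0.5849 -0.0672  0.02  ]
 [ 0.5817 -0.2195  0.02  ]
 [ 0.647  -0.221   0.02  ]]
post [[ 0.6275 -0.1455  0.1165]
 [ 0.6049 -0.1445  0.1165]
 [ 0.6052 -0.1229  0.1165]
 [ 0.629  -0.1242  0.1165]]
board [[ 0.6636 -0.1563  0.091 ]
 [ 0.5683 -0.1541  0.091 ]]
liner [[ 0.4512  0.0156  0.016 ]
 [ 0.3932  0.0026  0.016 ]
 [ 0.424  -0.1412  0.016 ]
 [ 0.4857 -0.1272  0.016 ]] [ 0.4385 -0.0626  0.016 ]
[np.float64(0.14686132675435526), np.float64(0.05944116267865485), np.float64(0.1470621987806227), np.float64(0.06329415390121021)]
```

Emit:
{"name": "servo_tool", "arguments": {
  "steps": [
    [8.7,0,0,0,1.4],
    [8.7,4.7,0.8,5,0],
    [8.7,4.6,0.8,5,0],
    [8.7,0,0,0,0],
    [8.7,0,0,0,0]
  ]
}}

```text
time_s: 1.32
tcp_pos: [0.6188, -0.1242, 0.2156]
eef_rot: [180.0, -0.0, -91.4]
contact_force: [0.7, 0.1, 1.0]
gripper_width: 0.0869
```

```bash
cat >> h.py <<'E'
np.set_printoptions(precision=4,suppress=True)
def rel(target,yaw=None,s=None):
    "shift in tool axes (cm) AFTER spinning to yaw; spin in deg"
    s=s or r.get_state(); y0=s['eef_rot'][2]; yaw=y0 if yaw is None else yaw
    spin=-((yaw-y0+90)%180-90)
    a=np.radians(y0-spin); d=np.array(target)-s['tcp_pos']
    tx=np.array([np.cos(a),np.sin(a),0]); ty=np.array([np.sin(a),-np.cos(a),0])
    return np.round([100*d@tx,100*d@ty,-100*d[2],spin],2)
E
python3 - <<'E'
from h import *
print(rel([.6165,-.1325,.087]), r.get_state()['tcp_pos'],r.get_state()['eef_rot'])
E
```

```text
[ 0.84  0.21 12.86 -0.  ] [ 0.6188 -0.1242  0.2156] [179.9803  -0.029  -91.4383]
```

Emit:
{"name": "servo_tool", "arguments": {
  "steps": [
    [8.7,0.4,0.1,3,0],
    [8.7,0.4,0.1,3,0],
    [8.7,0,0,3,0],
    [8.7,0,0,2,0],
    [8.7,0,0,1.5,0],
    [8.7,0,0,0.3,0],
    [8.7,0,0,0,0]
  ]
}}

```text
time_s: 2.2
tcp_pos: [0.6169, -0.1318, 0.0884]
eef_rot: [-179.9, -0.0, -91.4]
contact_force: [-0.1, -0.7, -0.8]
gripper_width: 0.0872
```

```bash
python3 - <<'E'
from h import *
im,s=save('wrist','w2.png');save('side','s2.png')
print(rel([.6165,-.1325,.087]), s['tcp_pos'],s['eef_rot'])
E
```

```text
[ 0.05  0.04  0.17 -0.  ] [ 0.6169 -0.1318  0.0884] [-179.9383   -0.0051  -91.3702]
```

View pics/w2.png

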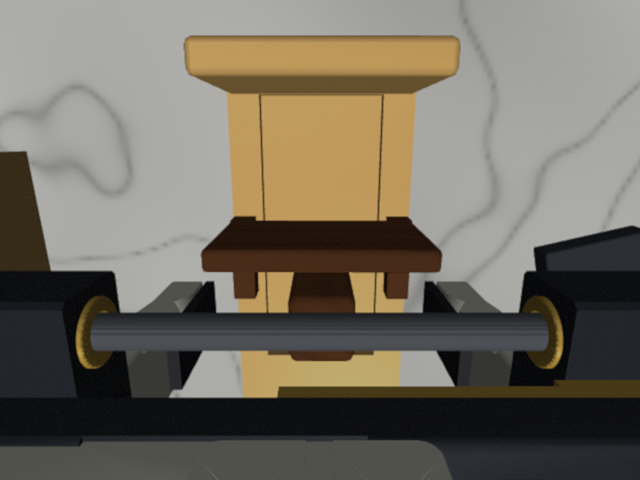

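Emit:
{"name": "servo_tool", "arguments": {
  "steps": [
    [2.0,0,0,0.1,0],
    [2.0,0,0,0,0],
    [2.0,0,0,0,0],
    [2.0,0,0,0,0],
    [2.0,0,0,0,0],
    [2.0,0,0,0,0],
    [2.0,0,0,0,0]
  ],
  "squeeze": 25
}}

```text
time_s: 3.18
tcp_pos: [0.6161, -0.1321, 0.0866]
eef_rot: [180.0, 0.0, -91.4]
contact_force: [-1.5, 0.0, 1.8]
gripper_width: 0.0232
```

Emit:
{"name": "servo_tool", "arguments": {
  "steps": [
    [2.0,-0.7,0,0,0],
    [2.0,-1.5,0,0,0],
    [2.0,-1.5,0,0,0],
    [2.0,-1.5,0,0,0],
    [2.0,-1.5,0,0,0],
    [2.0,-1.5,0,0,0],
    [2.0,-1.5,0,0,0],
    [2.0,0,0,0,0]
  ]
}}

```text
time_s: 4.18
tcp_pos: [0.6186, -0.0333, 0.0866]
eef_rot: [-180.0, 0.1, -91.3]
contact_force: [-1.5, 1.2, -0.6]
gripper_width: 0.0239
```

Emit:
{"name": "servo_tool", "arguments": {
  "steps": [
    [2.0,-0.7,0,0,0],
    [2.0,-0.5,0,0,0],
    [2.0,0,0,0,0],
    [8.7,0,0,0,0],
    [8.7,0,0,0,0],
    [8.7,0,0,0,0],
    [8.7,0,0,-3,0],
    [8.7,0,0,-4,0]
  ]
}}

```text
time_s: 5.18
tcp_pos: [0.618, -0.0234, 0.1564]
eef_rot: [179.8, -0.0, -91.4]
contact_force: [1.2, -0.2, 0.0]
gripper_width: 0.0683
```

Emit:
{"name": "servo_tool", "arguments": {
  "steps": [
    [8.7,0,0,-4,0],
    [8.7,-2,3,-4,0],
    [8.7,-3,4,-3,0],
    [8.7,0,4,0,0],
    [8.7,0,0,0,0]
  ]
}}

```text
time_s: 5.8
tcp_pos: [0.5081, 0.0298, 0.268]
eef_rot: [-179.9, 0.1, -91.3]
contact_force: [-0.4, 0.5, -0.1]
gripper_width: 0.0873
```

```bash
python3 - <<'E'
from h import *
im,s=save('wrist','w3.png')
print(s['tcp_pos'],s['eef_rot'])
E
```

```text
[0.5081 0.0298 0.268 ] [-179.8822    0.0893  -91.3242]
```

View pics/w3.png

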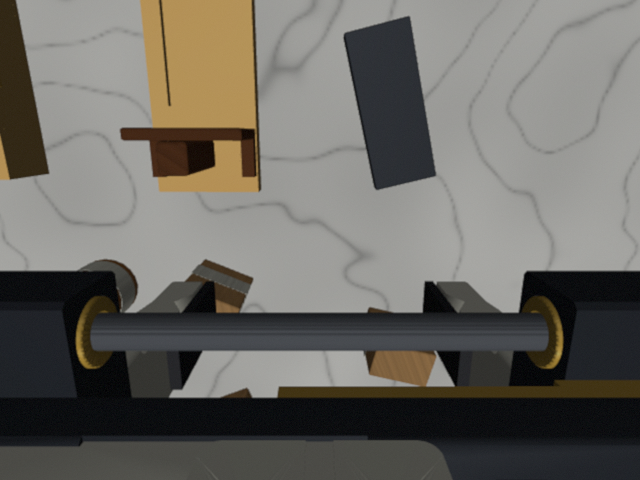

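```bash
cat >> h.py <<'E'
def dark(im,roi):
    "contour of slate"
    hsv=cv2.cvtColor(im,cv2.COLOR_RGB2HSV)
    m=((hsv[...,2]<80)&(hsv[...,1]<110)).astype(np.uint8)
    M=np.zeros_like(m);x0,y0,x1,y1=roi;M[y0:y1,x0:x1]=m[y0:y1,x0:x1]
    return max(cv2.findContours(M,0,2)[0],key=cv2.contourArea)
E
python3 - <<'E'
from h import *
s=r.get_state(); im=cv2.imread('pics/w3.png')[:,:,::-1].copy()
print('board',onz('wrist',[(122,129),(256,129)],.091,s))
c=dark(im,(300,0,470,250));a=cv2.approxPolyDP(c,4,True).squeeze();print(a.tolist())
cv2.imwrite('pics/w3c.png',cv2.resize(im[0:210,320:460,::-1],None,fx=3,fy=3,interpolation=2))
E
```

```text
board [[ 0.666  -0.0469  0.091 ]
 [ 0.5591 -0.0443  0.091 ]]
[[409, 17], [344, 34], [377, 189], [435, 174]]
```

View pics/w3c.png

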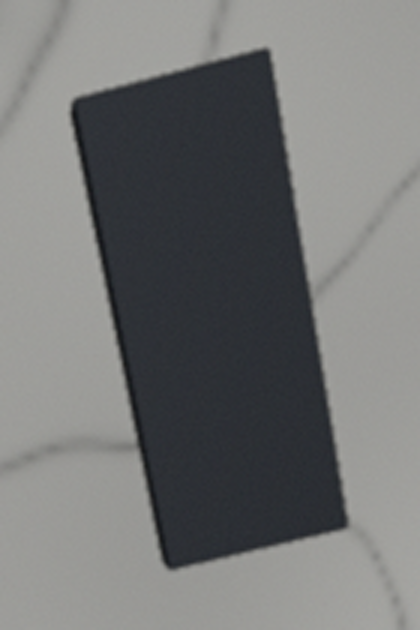

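```bash

python3 - <<'E'
from h import *
s=r.get_state()
L=onz('wrist',[(346,33.5),(409.5,16.7),(435.5,174.5),(378,188.7)],.016,s);c=L.mean(0);print(L,c)
print([np.linalg.norm(L[i]-L[i-1]) for i in range(4)])
d=(L[2]+L[3]-L[0]-L[1])/2;yaw=np.degrees(np.arctan2(-d[0],d[1]));print(yaw)
print(rel([c[0],c[1],.009],yaw-90))
E
```

```text
[[ 0.4822 -0.1281  0.016 ]
 [ 0.4242 -0.1407  0.016 ]
 [ 0.3933  0.0029  0.016 ]
 [ 0.4507  0.0158  0.016 ]] [ 0.4376 -0.0625  0.016 ]
[np.float64(0.1472700433527556), np.float64(0.05935297029813006), np.float64(0.14681013981406876), np.float64(0.058872104063322446)]
12.231429573949672
[  7.49   8.98  25.87 -13.57]
```

Emit:
{"name": "servo_tool", "arguments": {
  "steps": [
    [8.7,0,0,0,-6.8],
    [8.7,0,0,0,-6.8],
    [8.7,2.5,3,3,0],
    [8.7,2.5,3,3,0],
    [8.7,2.5,3,3,0],
    [8.7,0,0,3,0],
    [8.7,0,0,3,0],
    [8.7,0,0,0,0]
  ]
}}

```text
time_s: 6.85
tcp_pos: [0.4369, -0.0636, 0.1148]
eef_rot: [179.7, -0.0, -77.9]
contact_force: [0.6, 0.1, 0.5]
gripper_width: 0.0871
```

```bash
python3 - <<'E'
from h import *
im,s=save('wrist','w4.png')
print(rel([.4376,-.0625,.009],-77.77), s['tcp_pos'],s['eef_rot'])
E
```

```text
[-0.08  0.03 10.72 -0.04] [ 0.4369 -0.0636  0.1148] [179.7097  -0.0176 -77.8573]
```

View pics/w4.png

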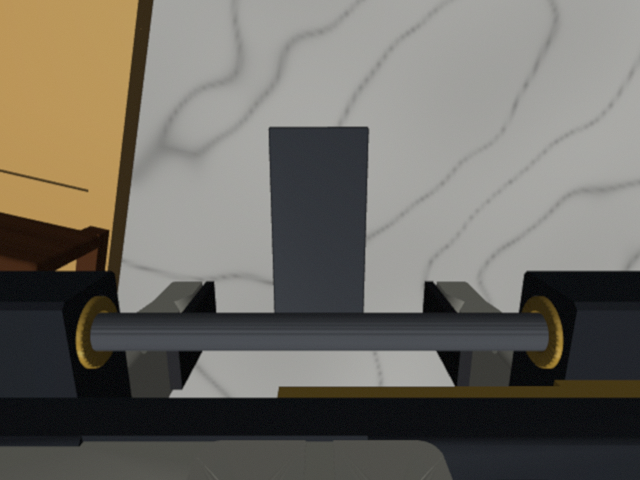

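Emit:
{"name": "servo_tool", "arguments": {
  "steps": [
    [8.7,-0.1,0,3,0],
    [8.7,0,0,3,0],
    [8.7,0,0,2.5,0],
    [8.7,0,0,1.2,0],
    [8.7,0,0,0.7,0],
    [8.7,0,0,0,0],
    [8.7,0,0,0,0]
  ]
}}

```text
time_s: 7.78
tcp_pos: [0.4384, -0.0617, 0.0134]
eef_rot: [-179.9, 0.0, -77.8]
contact_force: [-0.1, 0.2, -0.1]
gripper_width: 0.087
```

```bash
python3 - <<'E'
from h import *
s=r.get_state()
print(rel([.4376,-.0625,.009],-77.77), s['tcp_pos'],s['eef_rot'])
E
```

```text
[ 0.06  0.1   0.44 -0.02] [ 0.4384 -0.0617  0.0134] [-179.9232    0.0001  -77.7891]
```

Emit:
{"name": "servo_tool", "arguments": {
  "steps": [
    [8.7,0,0,0.4,0],
    [8.7,0,0,0,0],
    [8.7,0,0,0,0]
  ]
}}

```text
time_s: 8.15
tcp_pos: [0.4378, -0.0619, 0.0087]
eef_rot: [-180.0, -0.0, -77.8]
contact_force: [-0.6, 0.9, -0.0]
gripper_width: 0.0871
```

Emit:
{"name": "servo_tool", "arguments": {
  "steps": [
    [8.7,0,0,0,0],
    [8.7,0,0,0,0]
  ]
}}

```text
time_s: 8.4
tcp_pos: [0.4378, -0.0618, 0.0087]
eef_rot: [-180.0, -0.0, -77.8]
contact_force: [-0.5, 0.7, 0.2]
gripper_width: 0.087
```

Emit:
{"name": "servo_tool", "arguments": {
  "steps": [
    [5.5,0,0,0,0],
    [5.5,0,0,0,0],
    [5.5,0,0,0,0],
    [5.5,0,0,0,0],
    [5.5,0,0,0,0],
    [5.5,0,0,0,0]
  ],
  "squeeze": 40
}}

```text
time_s: 9.15
tcp_pos: [0.4374, -0.0619, 0.0086]
eef_rot: [180.0, -0.0, -77.8]
contact_force: [-1.9, -0.5, 1.7]
gripper_width: 0.0618
```

Emit:
{"name": "servo_tool", "arguments": {
  "steps": [
    [5.5,0,0,-0.5,0],
    [5.5,0,0,-1.5,0],
    [5.5,0,0,-2,0],
    [5.5,0,0,-2,0],
    [5.5,0,0,0,0],
    [5.5,0,0,0,0]
  ]
}}

```text
time_s: 9.9
tcp_pos: [0.4374, -0.0618, 0.0682]
eef_rot: [180.0, 0.0, -77.8]
contact_force: [-0.3, 0.4, -3.0]
gripper_width: 0.0613
```

```bash
python3 - <<'E'
from h import *
im,s=save('wrist','w5.png')
print(s['tcp_pos'],s['eef_rot'],s['gripper_width'],s['contact_force'])
E
```

```text
[ 0.4374 -0.0618  0.0682] [179.9833   0.0144 -77.818 ] 0.06133868754241305 [-0.253   0.3859 -2.9758]
```

View pics/w5.png

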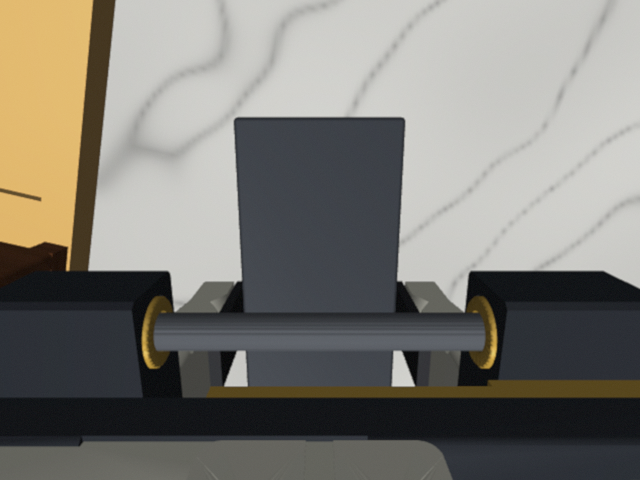

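```bash
python3 - <<'E'
from h import *
s=r.get_state()
for uv in ((235.5,119),(404,119)):
    P=onz('wrist',[uv],s['tcp_pos'][2]+.0074,s)[0]
    R=Ro.from_euler('xyz',s['eef_rot'],degrees=True).as_matrix(); print(R.T@(P-s['tcp_pos']))
E
```

```text
[ 0.0746 -0.0303 -0.0074]
[ 0.0746  0.0297 -0.0074]
```

Emit:
{"name": "servo_tool", "arguments": {
  "steps": [
    [5.5,0,0,-3,0],
    [5.5,0,0,-3,0],
    [5.5,0,0,-3,0],
    [5.5,0,0,0,4.5],
    [5.5,0,0,0,4.5],
    [5.5,0,0,0,4.6],
    [5.5,0,0,0,0],
    [5.5,0,0,0,0]
  ]
}}

```text
time_s: 10.95
tcp_pos: [0.4375, -0.0619, 0.1581]
eef_rot: [179.9, -0.0, -91.3]
contact_force: [0.8, 0.2, -3.6]
gripper_width: 0.0621
```

```bash
python3 - <<'E'
from h import *
s=r.get_state()
print(rel([.616,-.145,.06],-91.4), s['tcp_pos'],s['eef_rot'],s['gripper_width'])
E
```

```text
[  7.87 -18.05   9.81   0.1 ] [ 0.4375 -0.0619  0.1581] [179.9397  -0.0154 -91.303 ] 0.062103396696355645
```

Emit:
{"name": "servo_tool", "arguments": {
  "steps": [
    [5.5,1,-2,0,0.1],
    [5.5,1,-3,0,0],
    [5.5,1.5,-3,0,0],
    [5.5,1.5,-3,0,0],
    [5.5,1.5,-3,0,0],
    [5.5,1.4,-3,0,0],
    [5.5,0,-1,0,0],
    [5.5,0,0,0,0]
  ]
}}

```text
time_s: 11.95
tcp_pos: [0.6155, -0.1454, 0.1576]
eef_rot: [179.9, 0.0, -91.5]
contact_force: [0.5, 0.4, -2.6]
gripper_width: 0.0612
```

Emit:
{"name": "servo_tool", "arguments": {
  "steps": [
    [5.5,0,0,2,0],
    [5.5,0,0,3,0],
    [5.5,0,0,3,0],
    [5.5,0,0,1,0],
    [5.5,0,0,0,0],
    [5.5,0,0,0,0]
  ]
}}

```text
time_s: 12.7
tcp_pos: [0.6165, -0.1454, 0.0701]
eef_rot: [-179.9, -0.0, -91.5]
contact_force: [-0.4, 0.4, -1.9]
gripper_width: 0.0615
```

```bash
python3 - <<'E'
from h import *
im,s=save('wrist','w6.png');save('side','s6.png')
print(rel([.616,-.145,.06],-91.4), s['tcp_pos'],s['eef_rot'],s['gripper_width'])
E
```

```text
[-0.04  0.04  1.   -0.08] [ 0.6165 -0.1454  0.0701] [-179.8798   -0.0062  -91.4702] 0.06153095063155766
```

View pics/w6.png

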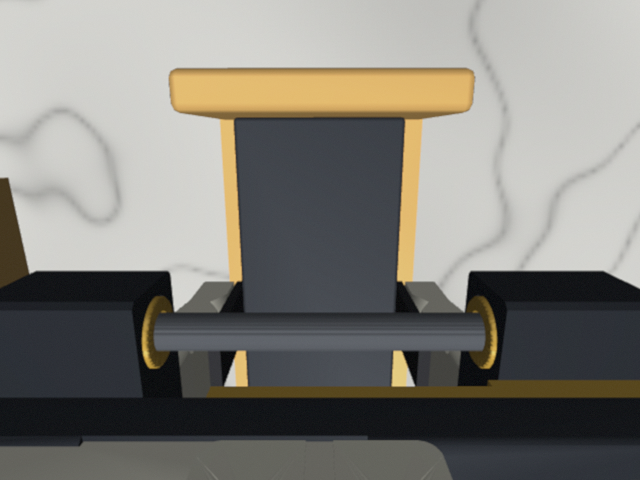

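```bash
python3 - <<'E'
from h import *
s=r.get_state(); R=Ro.from_euler('xyz',s['eef_rot'],degrees=True).as_matrix()
im=cv2.imread('pics/w6.png'); cv2.imwrite('pics/w6c.png',cv2.resize(im[55:285,160:480],None,fx=2.5,fy=2.5,interpolation=2))
t=lambda uv,z:print(uv,R.T@(onz('wrist',[uv],z,s)[0]-s['tcp_pos']))
for uv in((171,108),(472,108),(321,110)):t(uv,.09)
for uv in((228,200),(413,200)):t(uv,.02)
E
```

```text
(171, 108) [ 0.0775 -0.0488 -0.0199]
(472, 108) [ 0.0774  0.0488 -0.0201]
(321, 110) [ 0.0768 -0.0001 -0.02  ]
(228, 200) [ 0.0362 -0.0479  0.0501]
(413, 200) [0.0362 0.0478 0.0499]
```

View pics/w6c.png

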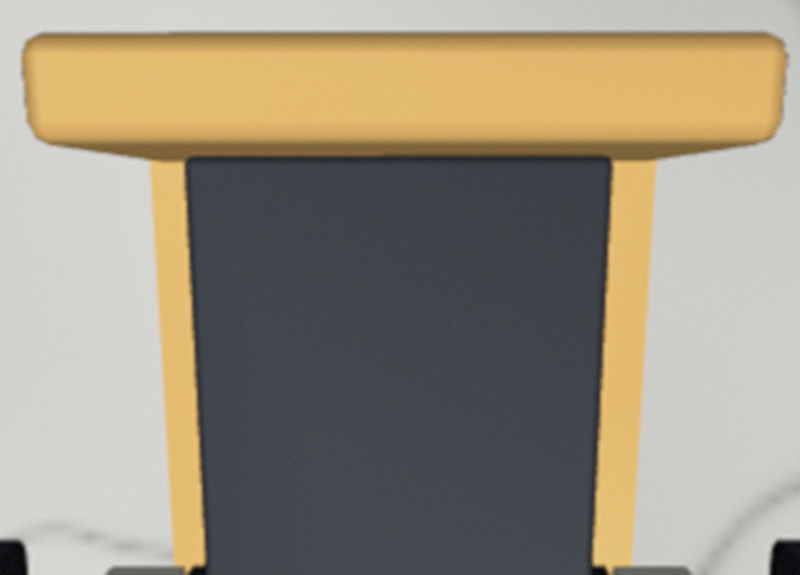

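Emit:
{"name": "servo_tool", "arguments": {
  "steps": [
    [5.5,0,0,1,0],
    [5.5,0,0,1,0],
    [5.5,0,0,1,0],
    [5.5,0,0,0.7,0],
    [5.5,0,0,0.4,0],
    [5.5,0,0,0,0],
    [5.5,0,0,0,0]
  ]
}}

```text
time_s: 13.68
tcp_pos: [0.6159, -0.1455, 0.028]
eef_rot: [-180.0, -0.0, -91.5]
contact_force: [-0.6, 0.3, -3.0]
gripper_width: 0.0614
```

```bash
python3 - <<'E'
from h import *
im,s=save('wrist','w7.png');save('side','s7.png')
print(s['tcp_pos'],s['eef_rot'],s['gripper_width'],s['contact_force'])
E
```

```text
[ 0.6159 -0.1455  0.028 ] [-179.9683   -0.0027  -91.493 ] 0.06139585928466913 [-0.626   0.2575 -2.9551]
```

View pics/w7.png

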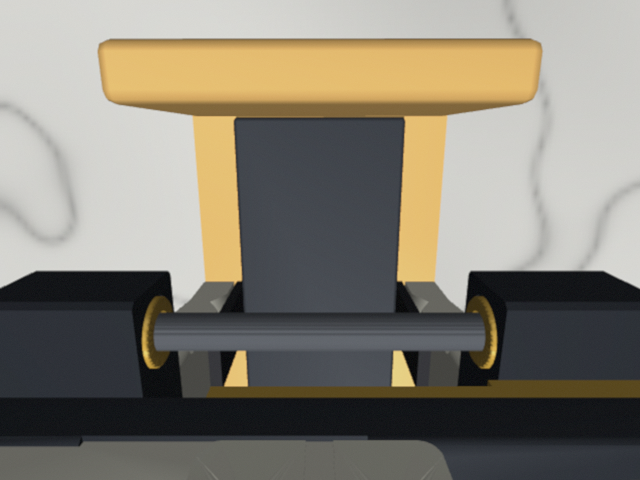

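Emit:
{"name": "servo_tool", "arguments": {
  "steps": [
    [5.5,0,0,0.2,0],
    [5.5,0,0,0.2,0],
    [5.5,0,0,0.2,0],
    [5.5,0,0,0,0],
    [5.5,0,0,0,0]
  ]
}}

```text
time_s: 14.4
tcp_pos: [0.6156, -0.1455, 0.0218]
eef_rot: [-180.0, -0.0, -91.5]
contact_force: [-0.7, 0.3, 0.2]
gripper_width: 0.0612
```

Force went from −3 to 0: seated at the expected height. Release and back off.

Emit:
{"name": "servo_tool", "arguments": {
  "steps": [
    [6.6,0,0,0,0],
    [7.4,0,0,0,0],
    [7.4,0,0,0,0],
    [8.7,0,0,-0.5,0],
    [8.7,0,0,-2,0],
    [8.7,0,0,-3,0],
    [8.7,0,0,-3,0],
    [8.7,0,0,-3,0]
  ]
}}

```text
time_s: 15.4
tcp_pos: [0.6157, -0.1455, 0.1381]
eef_rot: [-180.0, -0.0, -91.5]
contact_force: [0.4, 0.1, 0.5]
gripper_width: 0.087
```

Emit:
{"name": "servo_tool", "arguments": {
  "steps": [
    [8.7,-2,0,-3,0],
    [8.7,-3,0,-3,0],
    [8.7,-3,0,-3,0],
    [8.7,-3,0,0,0],
    [8.7,-3,0,0,0],
    [8.7,0,0,0,0],
    [8.7,0,0,0,0]
  ]
}}

```text
time_s: 16.27
tcp_pos: [0.6192, -0.0057, 0.2269]
eef_rot: [-180.0, -0.0, -91.5]
contact_force: [1.0, -0.6, -0.7]
gripper_width: 0.0868
```

```bash
python3 - <<'E'
from h import *
im,s=save('wrist','w8.png');im,_=save('scene','sc8.png');im2,_=save('side','si8.png')
print(s['tcp_pos'],s['eef_rot'])
a=cv2.resize(im[170:310,260:520],None,fx=3,fy=3,interpolation=2)[:,:,::-1]
cv2.imwrite('pics/sc8c.png',a)
E
```

```text
[ 0.6192 -0.0057  0.2269] [-179.9946   -0.0047  -91.4746]
```

View pics/w8.png

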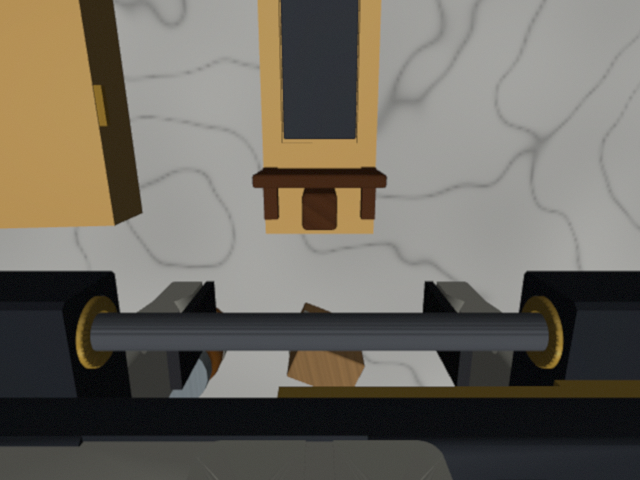

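View pics/sc8c.png

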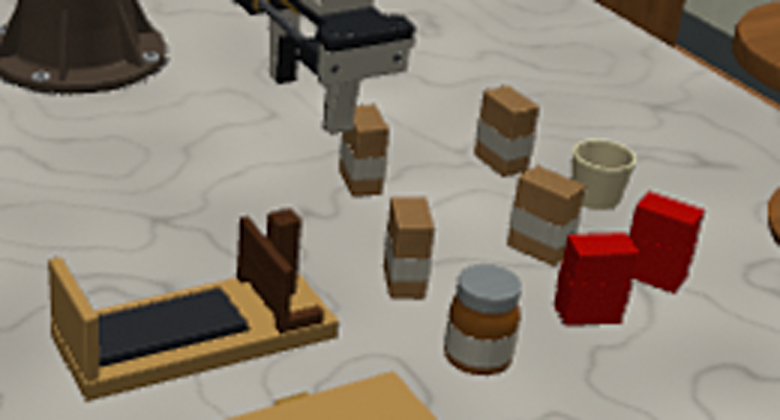

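View pics/si8.png

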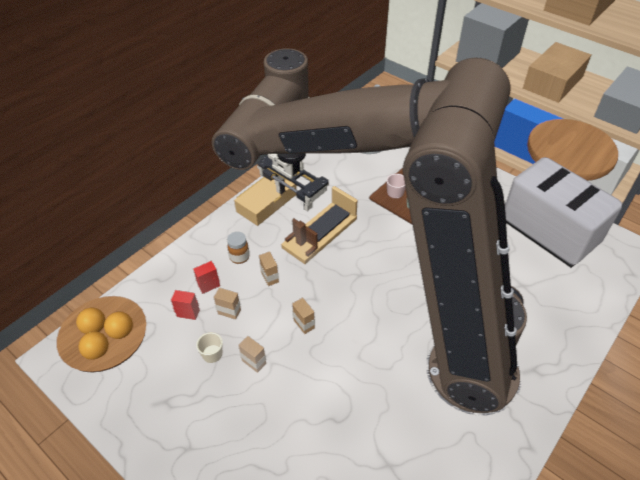

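Emit:
{"name": "servo_tool", "arguments": {
  "steps": [
    [8.7,-3,1,-3,0],
    [8.7,-4,1,-3,0],
    [8.7,-4,1,-3,0],
    [8.7,-4,1,-1,0],
    [8.7,-4,1,0,0],
    [8.7,-4,1,0,0],
    [8.7,-4,0,0,0],
    [8.7,-4,0,0,0]
  ]
}}

```text
time_s: 17.42
tcp_pos: [0.5676, 0.3065, 0.3268]
eef_rot: [-180.0, 0.0, -91.5]
contact_force: [-0.1, -0.6, 0.4]
gripper_width: 0.0866
```

Emit:
{"name": "servo_tool", "arguments": {
  "steps": [
    [8.7,-4,0,0,0],
    [8.7,-4,0,0,0],
    [8.7,-4,0,0,0],
    [8.7,-2,0,0,0],
    [8.7,0,0,0,0],
    [8.7,0,0,0,0]
  ]
}}

```text
time_s: 18.18
tcp_pos: [0.5714, 0.4449, 0.3268]
eef_rot: [-180.0, -0.0, -91.5]
contact_force: [0.2, -0.3, 0.1]
gripper_width: 0.0871
```

```bash
python3 - <<'E'
from h import *
im,s=save('wrist','w9.png')
print(s['tcp_pos'],s['eef_rot'])
E
```

```text
[0.5714 0.4449 0.3268] [-179.9976   -0.0141  -91.542 ]
```

View pics/w9.png

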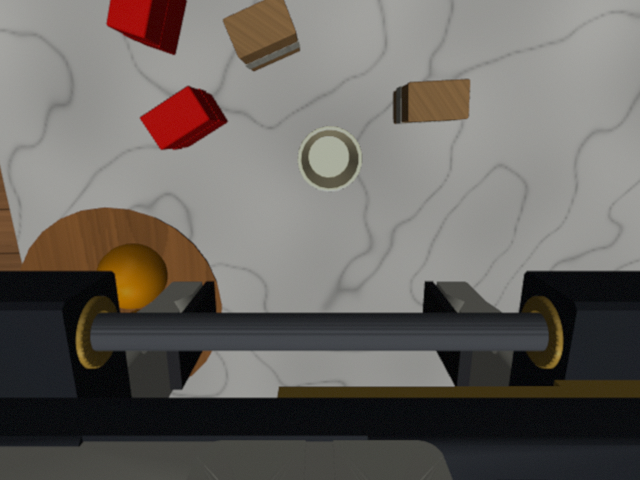

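```bash
python3 - <<'E'
from h import *
im=cv2.imread('pics/w9.png')
a=cv2.resize(im[0:80,215:305],None,fx=5,fy=5,interpolation=2);b=cv2.resize(im[70:130,385:475],None,fx=5,fy=5,interpolation=2)
cv2.imwrite('pics/w9c.png',np.vstack([a,b]))
E
```

```text
(no output)
```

View pics/w9c.png

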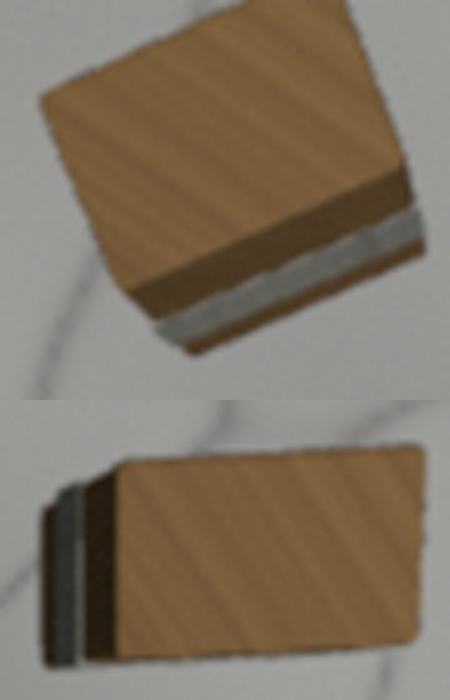

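Emit:
{"name": "servo_tool", "arguments": {
  "steps": [
    [8.7,3,0,0,0],
    [8.7,4,0,0,0],
    [8.7,4,0,0,0],
    [8.7,4,0,0,0],
    [8.7,0,0,0,0],
    [8.7,0,0,0,0]
  ]
}}

```text
time_s: 18.98
tcp_pos: [0.5674, 0.2952, 0.3275]
eef_rot: [-179.9, 0.1, -91.6]
contact_force: [-0.9, 0.3, -1.0]
gripper_width: 0.0872
```

```bash
python3 - <<'E'
from h import *
im,s=save('wrist','w10.png')
print(s['tcp_pos'],s['eef_rot'])
E
```

```text
[0.5674 0.2952 0.3275] [-179.9467    0.0584  -91.5716]
```

View pics/w10.png

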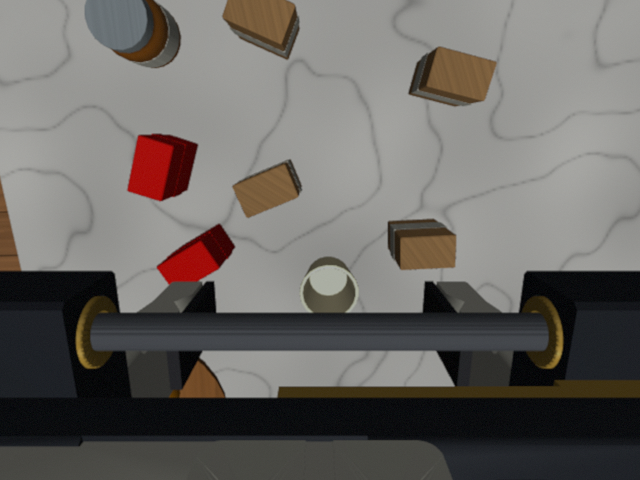

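```bash
cat >> h.py <<'E'
def tops(im,s,z=.084):
    hsv=cv2.cvtColor(im,cv2.COLOR_RGB2HSV)
    m=((hsv[...,0]>8)&(hsv[...,0]<22)&(hsv[...,1]>80)&(hsv[...,2]>85)).astype(np.uint8);m[271:]=0
    out=[]
    for c in cv2.findContours(cv2.morphologyEx(m,2,np.ones((3,3))),0,1)[0]:
        if cv2.contourArea(c)<600: continue
        c=c.squeeze().astype(float)
        P=onz('wrist',c,z,s)[:,:2]*1000
        rr=cv2.minAreaRect(P.astype(np.float32)); b=cv2.boxPoints(rr)
        e=[b[1]-b[0],b[2]-b[1]]; l=max(e,key=np.linalg.norm)
        yaw=np.degrees(np.arctan2(l[1],l[0])); yaw=(yaw+90)%180-90
        out.append((np.round(c.mean(0)),np.round(rr[0],1),np.round(sorted(rr[1]),1),round(float(yaw),1)))
    return out
E
python3 - <<'E'
from h import *
s=r.get_state(); im=cv2.imread('pics/w10.png')[:,:,::-1].copy()
for o in tops(im,s):print(*o)
E
```

```text
[428. 252.] [457.6 347.6] [34.8 56.6] 1.4
[265. 191.] [621.4 279.9] [35.1 56.9] 20.7
[461.  74.] [434.2 176.8] [35.5 56.4] -15.2
[260.  16.] [617.5 119.7] [35.4 56.8] -24.0
```

```bash
python3 - <<'E'
from h import *
print(rel([.6175,.1197,.032],-24-90))
E
```

```text
[ 14.04 -11.75  29.5   22.47]
```

Emit:
{"name": "servo_tool", "arguments": {
  "steps": [
    [7.8,0,0,1,7.5],
    [7.8,0,0,2,7.5],
    [7.8,0,0,2,7.5],
    [7.8,2.8,-2.3,2,0],
    [7.8,2.8,-2.4,2,0],
    [7.8,2.8,-2.4,2,0],
    [7.8,2.8,-2.4,2,0],
    [7.8,2.8,-2.3,0,0]
  ]
}}

```text
time_s: 20.02
tcp_pos: [0.6175, 0.1194, 0.1943]
eef_rot: [179.9, -0.2, -114.0]
contact_force: [1.8, 0.7, 1.0]
gripper_width: 0.0781
```

Emit:
{"name": "servo_tool", "arguments": {
  "steps": [
    [7.8,0,0,0,0],
    [7.8,0,0,0,0]
  ]
}}

```text
time_s: 20.27
tcp_pos: [0.6182, 0.1207, 0.1964]
eef_rot: [180.0, -0.0, -114.0]
contact_force: [-0.2, -0.4, 0.1]
gripper_width: 0.0776
```

```bash
python3 - <<'E'
from h import *
im,s=save('wrist','w11.png')
print(s['tcp_pos'],s['eef_rot'],rel([.6175,.1197,.032],-24-90))
E
```

```text
[0.6182 0.1207 0.1964] [ 179.9919   -0.0048 -113.993 ] [ 0.15  0.   16.46  0.05]
```

View pics/w11.png

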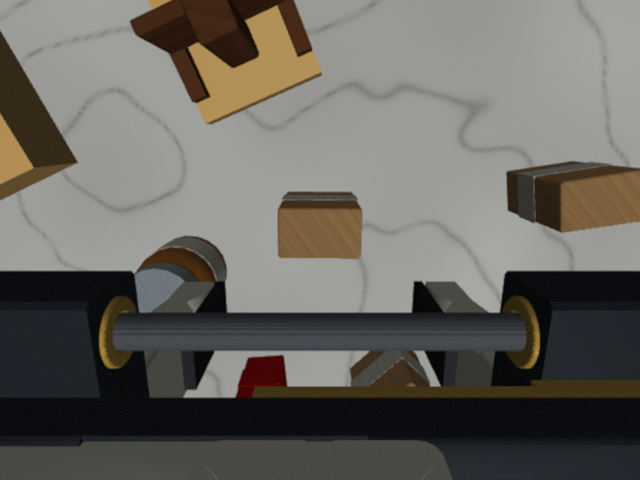

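```bash
python3 - <<'E'
from h import *
s=r.get_state(); im=cv2.imread('pics/w11.png')[:,:,::-1].copy()
for o in tops(im,s):print(*o)
E
```

```text
[319. 232.] [617.7 118. ] [34.7 56.9] -24.0
[600. 201.] [435.7 174.9] [35.1 52.6] -15.0
[ 20. 161.] [770.8  -1.5] [42.7 55.2] 54.6
[251.  66.] [614.3   1.4] [46.4 80.6] -1.4
```

Emit:
{"name": "servo_tool", "arguments": {
  "steps": [
    [7.8,0.1,0,2,0],
    [7.8,0,0,3,0],
    [7.8,0,0,3,0],
    [7.8,0,0,3,0],
    [7.8,0,0,2.8,0],
    [7.8,0,0,1.8,0],
    [7.8,0,0,0.8,0],
    [7.8,0,0,0,0]
  ]
}}

```text
time_s: 21.32
tcp_pos: [0.6177, 0.1195, 0.0327]
eef_rot: [180.0, -0.0, -114.0]
contact_force: [-0.4, 0.3, 0.9]
gripper_width: 0.0781
```

Emit:
{"name": "servo_tool", "arguments": {
  "steps": [
    [5.2,0,0,0,0],
    [5.2,0,0,0,0],
    [5.2,0,0,0,0],
    [5.2,0,0,0,0],
    [5.2,0,0,0,0]
  ],
  "squeeze": 20
}}

```text
time_s: 21.95
tcp_pos: [0.618, 0.1192, 0.0334]
eef_rot: [-180.0, 0.0, -114.0]
contact_force: [-1.9, -0.1, 5.6]
gripper_width: 0.058
```

Emit:
{"name": "servo_tool", "arguments": {
  "steps": [
    [5.2,0,0,-1,0],
    [5.2,0,0,-2.5,0],
    [5.2,0,0,-3,0],
    [5.2,0,0,-3,0],
    [5.2,0,0,-3,0],
    [5.2,0,0,-2.5,-7.5],
    [5.2,0,0,0,-7.5],
    [5.2,0,0,0,-7.5]
  ]
}}

```text
time_s: 22.95
tcp_pos: [0.6175, 0.1191, 0.1834]
eef_rot: [-180.0, 0.0, -91.3]
contact_force: [-0.6, -0.6, -2.1]
gripper_width: 0.0581
```

Emit:
{"name": "servo_tool", "arguments": {
  "steps": [
    [5.2,0,0,0,0],
    [5.2,0,0,0,0]
  ]
}}

```text
time_s: 23.2
tcp_pos: [0.6175, 0.119, 0.1827]
eef_rot: [180.0, -0.0, -91.7]
contact_force: [-0.8, -1.5, -0.5]
gripper_width: 0.058
```

```bash
python3 - <<'E'
from h import *
im,s=save('wrist','w12.png')
print(s['tcp_pos'],s['eef_rot'],s['gripper_width'],s['contact_force'])
W=np.array([.6141,-.2225]);u=np.array([.0253,.9997])
print(rel([*(W+u*.019),.063],-91.45))
E
```

```text
[0.6175 0.119  0.1827] [179.9897  -0.0038 -91.6684] 0.058048162828268426 [-0.8348 -1.4528 -0.5159]
[32.25 -0.52 11.96 -0.19]
```

View pics/w12.png

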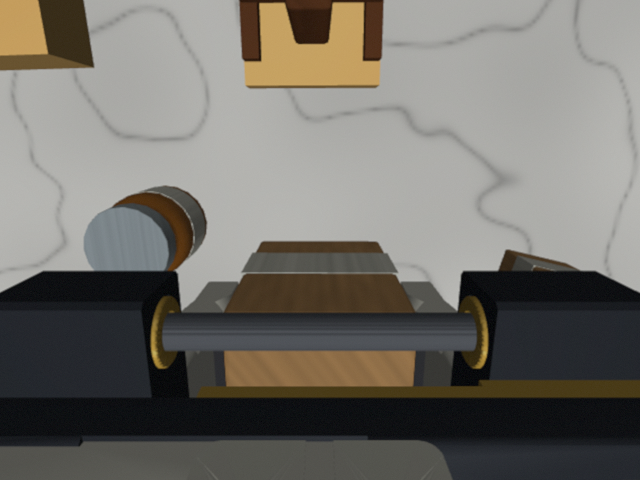

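```bash
cat >> h.py <<'E'
def intool(uv,zt):
    M=r.calibration('wrist');T=M['tool_from_camera'];d=T[:3,:3]@np.linalg.inv(M['K'])@[uv[0],uv[1],1];t=T[:3,3]
    return t+d*(zt-t[2])/d[2]
E
python3 - <<'E'
from h import *
print(intool((259,242),.0334),intool((379,242),.0334))
print(intool((232,300),-.0506),intool((229,308),-.0506))
E
```

```text
[ 0.0181 -0.0302  0.0334] [0.0181 0.0286 0.0334]
[ 0.0235 -0.0256 -0.0506] [ 0.021  -0.0266 -0.0506]
```

Emit:
{"name": "servo_tool", "arguments": {
  "steps": [
    [5.2,2,0,0,-0.2],
    [5.2,3.5,-0.1,0,0],
    [5.2,3.5,-0.1,0,0],
    [5.2,3.5,-0.1,0,0],
    [5.2,3.5,-0.1,0,0],
    [5.2,3.5,-0.1,0,0],
    [5.2,3.5,0,0,0],
    [5.2,3.5,0,0,0]
  ]
}}

```text
time_s: 24.25
tcp_pos: [0.616, -0.1479, 0.1826]
eef_rot: [180.0, -0.0, -91.4]
contact_force: [0.7, 0.5, -0.5]
gripper_width: 0.058
```

Emit:
{"name": "servo_tool", "arguments": {
  "steps": [
    [5.2,3,0,0,0],
    [5.2,2,0,0,0],
    [5.2,0,0,0,0],
    [5.2,0,0,0,0]
  ]
}}

```text
time_s: 24.75
tcp_pos: [0.6153, -0.1958, 0.1825]
eef_rot: [180.0, 0.0, -91.3]
contact_force: [-0.1, 0.5, -1.3]
gripper_width: 0.0582
```

```bash
python3 - <<'E'
from h import *
im,s=save('wrist','w13.png')
print(s['tcp_pos'],s['eef_rot'],s['gripper_width'],s['contact_force'])
W=np.array([.6141,-.2225]);u=np.array([.0253,.9997])
print(rel([*(W+u*.019),.063],-91.45))
E
```

```text
[ 0.6153 -0.1958  0.1825] [179.9898   0.0094 -91.3249] 0.05815243566567656 [-0.1049  0.511  -1.2799]
[ 0.81  0.06 11.96  0.17]
```

View pics/w13.png

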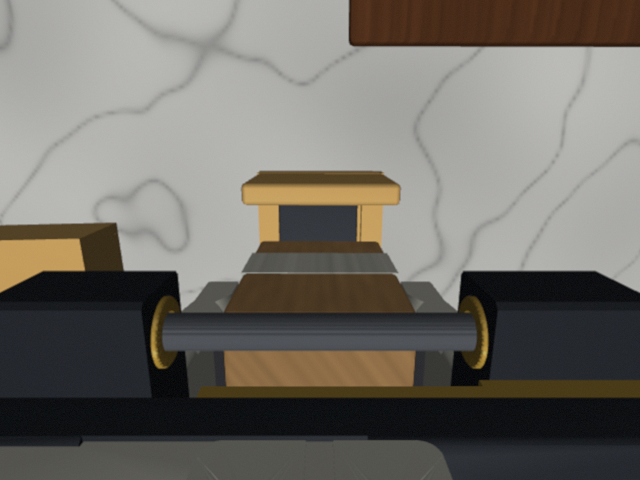

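Emit:
{"name": "servo_tool", "arguments": {
  "steps": [
    [5.2,0.7,0,1,0.2],
    [5.2,0,0,2.5,0],
    [5.2,0,0,2.5,0],
    [5.2,0,0,2,0],
    [5.2,0,0,1.5,0],
    [5.2,0,0,1,0],
    [5.2,0,0,0.7,0],
    [5.2,0,0,0,0]
  ]
}}

```text
time_s: 25.8
tcp_pos: [0.6153, -0.2023, 0.0699]
eef_rot: [180.0, 0.0, -91.5]
contact_force: [0.6, 5.3, -4.7]
gripper_width: 0.0582
```

Emit:
{"name": "servo_tool", "arguments": {
  "steps": [
    [5.2,0,0,0.3,0],
    [5.2,0,0,0.2,0],
    [5.2,0,0,0,0],
    [5.2,0,0,0,0]
  ]
}}

```text
time_s: 26.3
tcp_pos: [0.6159, -0.2023, 0.0661]
eef_rot: [-179.9, 0.0, -91.5]
contact_force: [0.4, 6.6, -0.1]
gripper_width: 0.0577
```

Emit:
{"name": "servo_tool", "arguments": {
  "steps": [
    [5.2,-0.1,0,0,0],
    [5.2,-0.05,0,0,0],
    [5.2,0,0,0,0],
    [5.2,0,0,0,0]
  ]
}}

```text
time_s: 26.8
tcp_pos: [0.6152, -0.2017, 0.0656]
eef_rot: [180.0, -0.0, -91.5]
contact_force: [-0.2, 0.4, -1.9]
gripper_width: 0.058
```

```bash
python3 - <<'E'
from h import *
im,s=save('wrist','w14.png');a,_=save('side','s14.png');b,_=save('scene','sc14.png')
print(s['tcp_pos'],s['eef_rot'],s['gripper_width'],s['contact_force'],s['moment'])
x=cv2.resize(a[170:270,270:380],None,fx=5,fy=5,interpolation=2)[:,:,::-1];y=cv2.resize(b[200:300,260:370],None,fx=5,fy=5,interpolation=2)[:,:,::-1]
cv2.imwrite('pics/14c.png',cv2.resize(np.hstack([x,y]),(800,364)))
E
```

```text
[ 0.6152 -0.2017  0.0656] [179.9888  -0.0114 -91.5109] 0.05802039753747703 [-0.1542  0.4495 -1.8667] [-0.0287  0.0253 -0.0128]
```

View pics/14c.png

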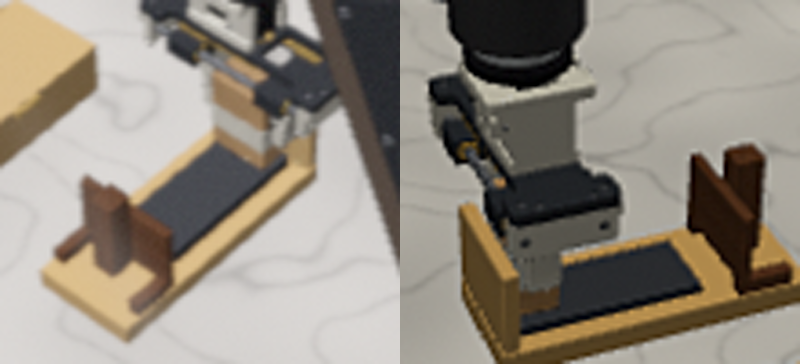

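View pics/w14.png

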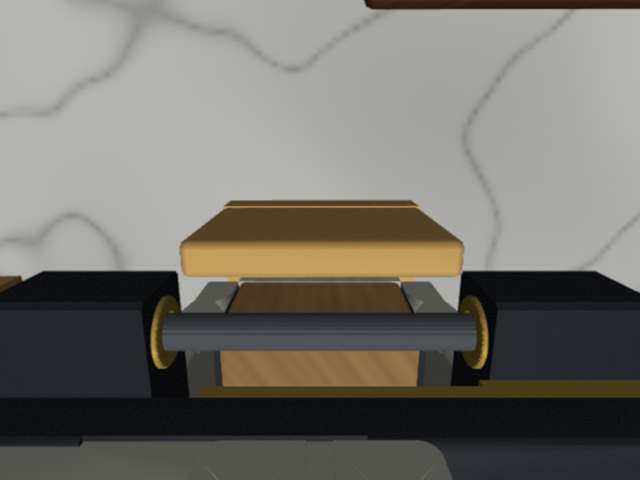

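Emit:
{"name": "servo_tool", "arguments": {
  "steps": [
    [5.2,0,0,0.1,0],
    [5.2,0,0,0.1,0],
    [5.2,0,0,0.1,0],
    [5.2,0,0,0,0],
    [5.2,0,0,0,0]
  ]
}}

```text
time_s: 27.58
tcp_pos: [0.6153, -0.2014, 0.0626]
eef_rot: [180.0, -0.0, -91.5]
contact_force: [0.2, -0.0, -1.4]
gripper_width: 0.0581
```

Emit:
{"name": "servo_tool", "arguments": {
  "steps": [
    [5.2,0,0,0.05,0],
    [5.2,0,0,0,0],
    [6.2,0,0,0,0],
    [7.4,0,0,0,0],
    [7.8,0,0,0,0],
    [7.8,0,0,-1,0],
    [7.8,0,0,-3,0],
    [7.8,0,0,-3,0]
  ]
}}

```text
time_s: 28.58
tcp_pos: [0.6153, -0.2015, 0.1335]
eef_rot: [180.0, -0.0, -91.5]
contact_force: [1.0, 0.0, 0.8]
gripper_width: 0.0779
```

Emit:
{"name": "servo_tool", "arguments": {
  "steps": [
    [7.8,0,0,-3,0],
    [7.8,-2,0,-3,0],
    [7.8,-3.5,0,-2,0],
    [7.8,-4,0,-2,0],
    [7.8,-4,0,0,0],
    [7.8,-4,0,0,0],
    [7.8,-4,0,0,0],
    [7.8,-4,0,0,0]
  ]
}}

```text
time_s: 29.58
tcp_pos: [0.6219, 0.0548, 0.2332]
eef_rot: [-179.9, 0.0, -91.5]
contact_force: [-0.8, -0.7, -0.3]
gripper_width: 0.078
```

```bash
python3 - <<'E'
from h import *
im,s=save('wrist','w15.png')
print(s['tcp_pos'],s['eef_rot'])
print(tops(im,s,.113), tops(im,s))
# carton D
print(rel([.435,.176,.033],-15.1-90))
E
```

```text
[0.6219 0.0548 0.2332] [-179.9397    0.0188  -91.4925]
[(array([321., 139.]), array([619.9, -12.6]), array([38.7, 74.3]), -1.5), (array([320.,  50.]), array([618.6, -69. ]), array([49.6, 74.6]), -1.5), (array([51., 78.]), array([795.4, -52.5]), array([74.3, 95.7]), 85.7)] [(array([321., 139.]), array([619.8, -12.4]), array([42.7, 82.1]), -1.5), (array([320.,  50.]), array([618.4, -74.7]), array([54.8, 82.4]), -1.5), (array([51., 78.]), array([813.6, -56.5]), array([ 82.1, 105.6]), 85.7)]
[-6.46 21.15 20.   13.71]
```

View pics/w15.png

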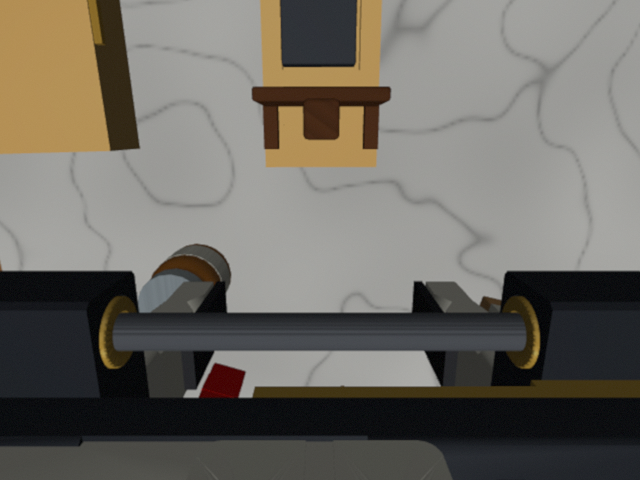

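Next carton D at (0.435, 0.176).

Emit:
{"name": "servo_tool", "arguments": {
  "steps": [
    [7.8,0,0,0,4.5],
    [7.8,0,0,0,4.5],
    [7.8,0,0,0,4.7],
    [7.8,-1,3.5,0,0],
    [7.8,-1,3.5,0,0],
    [7.8,-1,3.5,0,0],
    [7.8,-1,3.5,0,0],
    [7.8,-1,3.5,0,0]
  ]
}}

```text
time_s: 30.62
tcp_pos: [0.4653, 0.1481, 0.233]
eef_rot: [-180.0, 0.1, -105.2]
contact_force: [0.8, 2.1, 0.7]
gripper_width: 0.078
```

Emit:
{"name": "servo_tool", "arguments": {
  "steps": [
    [7.8,-1.5,3.6,2,0],
    [7.8,0,0,2.5,0],
    [7.8,0,0,0,0],
    [7.8,0,0,0,0]
  ]
}}

```text
time_s: 31.12
tcp_pos: [0.4362, 0.1717, 0.1884]
eef_rot: [-179.9, 0.0, -105.2]
contact_force: [-0.1, 0.1, -0.5]
gripper_width: 0.078
```

```bash
python3 - <<'E'
from h import *
im,s=save('wrist','w16.png')
print(s['tcp_pos'],s['eef_rot'])
for o in tops(im,s):print(*o)
print(rel([.435,.176,.033],-15.1-90))
E
```

```text
[0.4362 0.1717 0.1884] [-179.9387    0.0463 -105.2031]
[327. 243.] [433.1 175.1] [34.1 56.8] -15.2
[42. 51.] [568.4  11.7] [49.9 60.9] -7.8
[-0.38  0.23 15.54 -0.12]
```

View pics/w16.png

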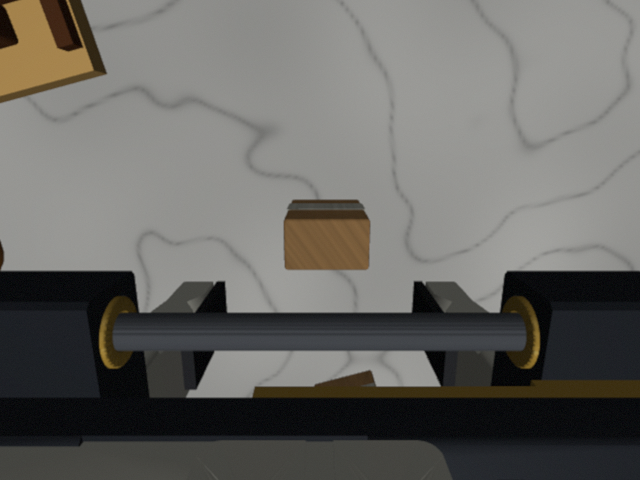

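Emit:
{"name": "servo_tool", "arguments": {
  "steps": [
    [7.8,-0.3,0.4,2,-0.1],
    [7.8,0,0,3,0],
    [7.8,0,0,3,0],
    [7.8,0,0,3,0],
    [7.8,0,0,2.4,0],
    [7.8,0,0,1.5,0],
    [7.8,0,0,0.6,0],
    [7.8,0,0,0,0]
  ]
}}

```text
time_s: 32.17
tcp_pos: [0.4328, 0.1756, 0.0324]
eef_rot: [-180.0, 0.0, -105.1]
contact_force: [-0.1, 0.3, 0.9]
gripper_width: 0.078
```

Emit:
{"name": "servo_tool", "arguments": {
  "steps": [
    [5.2,0,0,0,0],
    [5.2,0,0,0,0],
    [5.2,0,0,0,0],
    [5.2,0,0,0,0],
    [5.2,0,0,0,0]
  ],
  "squeeze": 20
}}

```text
time_s: 32.8
tcp_pos: [0.4326, 0.1758, 0.0327]
eef_rot: [-180.0, 0.0, -105.1]
contact_force: [-2.3, -0.4, 5.5]
gripper_width: 0.0579
```

Emit:
{"name": "servo_tool", "arguments": {
  "steps": [
    [5.2,0,0,-1,0],
    [5.2,0,0,-2.5,0],
    [5.2,0,0,-3,0],
    [5.2,0,0,-3,0],
    [5.2,0,0,-3,0],
    [5.2,0,0,-2.5,-4.5],
    [5.2,0,0,0,-4.5],
    [5.2,0,0,0,-4.7]
  ]
}}

```text
time_s: 33.8
tcp_pos: [0.4322, 0.1755, 0.183]
eef_rot: [-180.0, 0.1, -91.3]
contact_force: [1.7, 0.4, -1.4]
gripper_width: 0.0581
```

Emit:
{"name": "servo_tool", "arguments": {
  "steps": [
    [5.2,0,0,0,0],
    [5.2,0,0,0,0]
  ]
}}

```text
time_s: 34.05
tcp_pos: [0.4322, 0.1754, 0.1823]
eef_rot: [180.0, 0.0, -91.5]
contact_force: [0.4, 0.5, -0.8]
gripper_width: 0.0579
```

```bash
python3 - <<'E'
from h import *
im,s=save('wrist','w17.png')
print(s['tcp_pos'],s['eef_rot'],s['gripper_width'],s['contact_force'])
W=np.array([.6141,-.2225]);u=np.array([.0253,.9997])
print(rel([*(W+u*.058),.063],-91.5))
E
```

```text
[0.4322 0.1754 0.1823] [179.9988   0.0014 -91.5017] 0.05785860557292904 [ 0.4494  0.4627 -0.8306]
[ 33.5  -19.22  11.92   0.02]
```

View pics/w17.png

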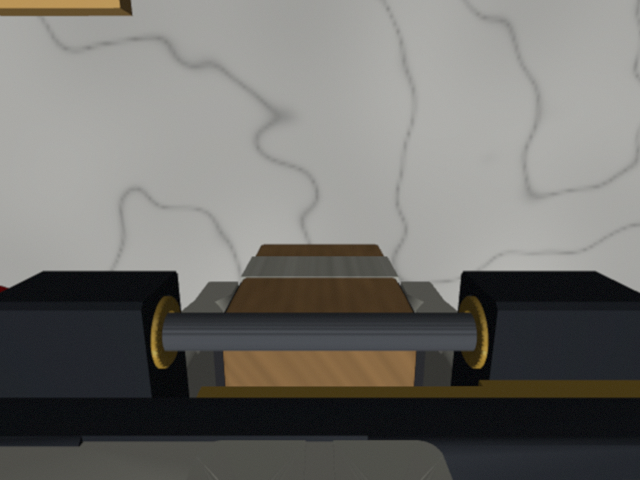

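Emit:
{"name": "servo_tool", "arguments": {
  "steps": [
    [5.2,2,-1.5,0,0],
    [5.2,3.5,-2,0,0],
    [5.2,3.5,-2,0,0],
    [5.2,3.5,-2,0,0],
    [5.2,3.5,-2,0,0],
    [5.2,3.5,-2,0,0],
    [5.2,3.5,-2,0,0],
    [5.2,3.5,-2,0,0]
  ]
}}

```text
time_s: 35.1
tcp_pos: [0.5813, -0.0945, 0.182]
eef_rot: [180.0, -0.0, -91.5]
contact_force: [0.0, -0.2, -0.7]
gripper_width: 0.0581
```

Emit:
{"name": "servo_tool", "arguments": {
  "steps": [
    [5.2,3.5,-2,0,0],
    [5.2,2,-1,0,0],
    [5.2,0,0,0,0],
    [5.2,0,0,0,0]
  ]
}}

```text
time_s: 35.6
tcp_pos: [0.609, -0.1485, 0.1819]
eef_rot: [180.0, 0.0, -91.4]
contact_force: [-0.5, 0.1, -0.8]
gripper_width: 0.0575
```

```bash
python3 - <<'E'
from h import *
im,s=save('wrist','w18.png')
print(s['tcp_pos'],s['eef_rot'],s['gripper_width'],s['contact_force'])
W=np.array([.6141,-.2225]);u=np.array([.0253,.9997])
print(rel([*(W+u*.0585),.063],-91.5))
E
```

```text
[ 0.609  -0.1485  0.1819] [179.9667   0.0126 -91.4199] 0.05749598240969002 [-0.484   0.1187 -0.8143]
[ 1.56 -0.69 11.91  0.12]
```

View pics/w18.png

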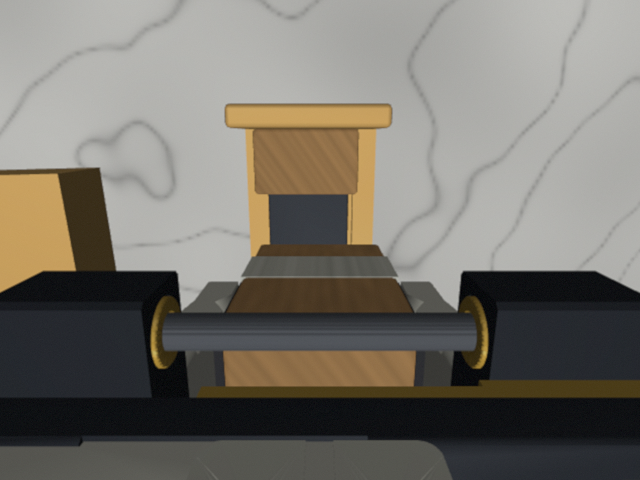

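```bash
python3 - <<'E'
from h import *
s=r.get_state()
P=onz('wrist',[(255,193.5),(358,193.5),(252,129),(358,129)],.113,s);print(P)
W=np.array([.6141,-.2225]);u=np.array([.0253,.9997]);x=np.array([.9997,-.0253])
print((P[:,:2]-W)@u,(P[:,:2]-W)@x)
E
```

```text
[[ 0.645  -0.1859  0.113 ]
 [ 0.587  -0.1845  0.113 ]
 [ 0.6444 -0.2209  0.113 ]
 [ 0.587  -0.2195  0.113 ]]
[0.0374 0.0373 0.0024 0.0023] [ 0.03   -0.028   0.0302 -0.0271]
```

Emit:
{"name": "servo_tool", "arguments": {
  "steps": [
    [5.2,0.8,-0.4,0,0.1],
    [5.2,0.7,-0.3,1.5,0],
    [5.2,0,0,2.5,0],
    [5.2,0,0,2.5,0],
    [5.2,0,0,2,0],
    [5.2,0,0,1.5,0],
    [5.2,0,0,1,0],
    [5.2,0,0,0,0]
  ]
}}

```text
time_s: 36.65
tcp_pos: [0.6157, -0.1641, 0.0714]
eef_rot: [179.9, -0.0, -91.5]
contact_force: [-0.5, 0.7, -0.0]
gripper_width: 0.0577
```

```bash
python3 - <<'E'
from h import *
im,s=save('wrist','w19.png')
print(s['tcp_pos'],s['eef_rot'],s['gripper_width'],s['contact_force'])
W=np.array([.6148,-.2225]);u=np.array([.0253,.9997])
print(rel([*(W+u*.0585),.0625],-91.5))
E
```

```text
[ 0.6157 -0.1641  0.0714] [179.9308  -0.0036 -91.5031] 0.05771167821044533 [-0.4507  0.652  -0.0484]
[-0.02 -0.01  0.97  0.01]
```

View pics/w19.png

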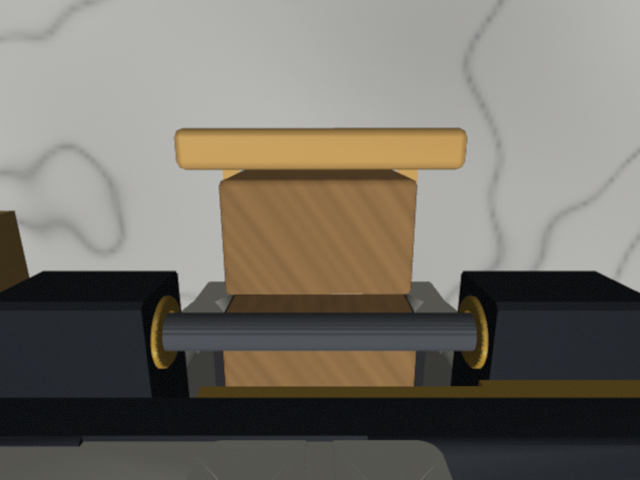

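Emit:
{"name": "servo_tool", "arguments": {
  "steps": [
    [5.2,0,0,0.4,0],
    [5.2,0,0,0.3,0],
    [5.2,0,0,0.15,0],
    [5.2,0,0,0.1,0],
    [5.2,0,0,0,0],
    [5.2,0,0,0,0]
  ]
}}

```text
time_s: 37.45
tcp_pos: [0.6161, -0.1641, 0.0627]
eef_rot: [-180.0, -0.0, -91.5]
contact_force: [0.1, -0.2, -1.2]
gripper_width: 0.0576
```

Emit:
{"name": "servo_tool", "arguments": {
  "steps": [
    [6.2,0,0,0,0],
    [7.4,0,0,0,0],
    [7.8,0,0,0,0],
    [7.8,0,0,-1,0],
    [7.8,0,0,-3,0],
    [7.8,0,0,-3,0],
    [7.8,0,0,-3,0],
    [7.8,-2,0,-3,0]
  ]
}}

```text
time_s: 38.45
tcp_pos: [0.6165, -0.1448, 0.1944]
eef_rot: [-180.0, -0.0, -91.6]
contact_force: [0.5, -0.3, -1.4]
gripper_width: 0.0782
```

Emit:
{"name": "servo_tool", "arguments": {
  "steps": [
    [7.8,-3,0,-3,0],
    [7.8,-4,0,-2,0],
    [7.8,-4,0,0,0],
    [7.8,-4,0,0,0],
    [7.8,0,0,0,0],
    [7.8,0,0,0,0]
  ]
}}

```text
time_s: 39.2
tcp_pos: [0.6205, 0.0059, 0.2432]
eef_rot: [-180.0, 0.0, -91.5]
contact_force: [0.2, 0.3, 0.9]
gripper_width: 0.0781
```

```bash
python3 - <<'E'
from h import *
im,s=save('wrist','w20.png')
print(s['tcp_pos'],s['eef_rot'])
print('A',rel([.6214,.2799,.033],20.7-90),'B',rel([.4576,.3476,.033],1.4-90))
E
```

```text
[0.6205 0.0059 0.2432] [-179.971     0.0005  -91.4609]
A [-25.65  -9.79  21.01 -22.21] B [-34.61  15.44  21.01  -2.91]
```

View pics/w20.png

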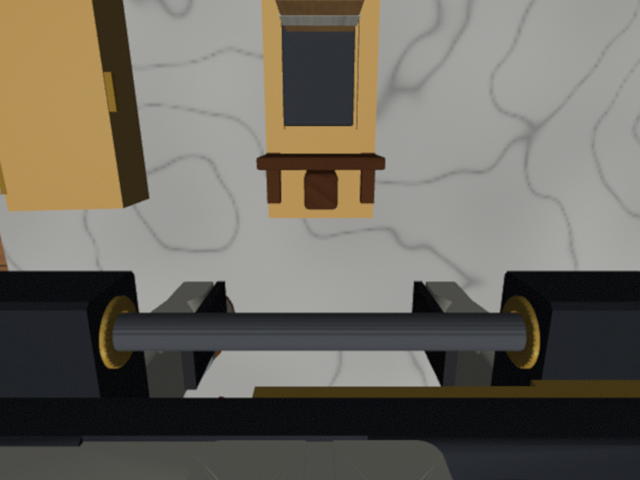

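Emit:
{"name": "servo_tool", "arguments": {
  "steps": [
    [7.8,0,0,0,-7.4],
    [7.8,0,0,0,-7.4],
    [7.8,0,0,0,-7.4],
    [7.8,-3.2,-1.3,0,0],
    [7.8,-3.2,-1.2,0,0],
    [7.8,-3.2,-1.2,0,0],
    [7.8,-3.2,-1.2,0,0],
    [7.8,-3.2,-1.2,0,0]
  ]
}}

```text
time_s: 40.25
tcp_pos: [0.6213, 0.1769, 0.2429]
eef_rot: [-180.0, -0.0, -69.4]
contact_force: [0.2, 0.2, -0.0]
gripper_width: 0.0779
```

Emit:
{"name": "servo_tool", "arguments": {
  "steps": [
    [7.8,-3.2,-1.2,1,0],
    [7.8,-3.2,-1.2,2,0],
    [7.8,-3.2,-1.2,2,0],
    [7.8,0,0,0,0],
    [7.8,0,0,0,0]
  ]
}}

```text
time_s: 40.88
tcp_pos: [0.6212, 0.2786, 0.1929]
eef_rot: [180.0, -0.0, -69.3]
contact_force: [0.2, 0.1, -0.3]
gripper_width: 0.0783
```

```bash
python3 - <<'E'
from h import *
im,s=save('wrist','w21.png')
print(s['tcp_pos'],s['eef_rot'])
for o in tops(im,s):print(*o)
print('A',rel([.6214,.2799,.033],20.7-90))
E
```

```text
[0.6212 0.2786 0.1929] [179.9983  -0.0246 -69.333 ]
[318. 239.] [622.2 279.4] [34.5 56.8] 20.6
A [-0.13 -0.05 16.04 -0.06]
```

View pics/w21.png

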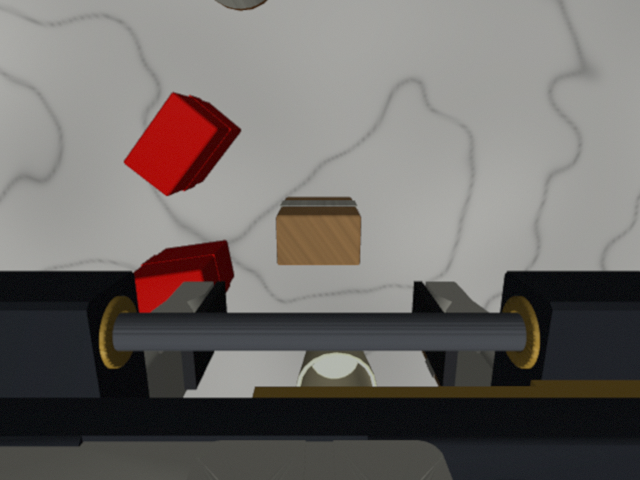

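```bash
python3 - <<'E'
from h import *
z=r.get_state()['tcp_pos'][2]
for uv in((228,241),(233,279),(240,130)): print(intool(uv,z),intool(uv,z-.084))
E
```

```text
[-0.0235 -0.0823  0.1934] [-0.0012 -0.0627  0.1094]
[-0.0597 -0.0798  0.1934] [-0.0288 -0.0608  0.1094]
[ 0.0727 -0.0667  0.1934] [ 0.0719 -0.0508  0.1094]
```

Emit:
{"name": "servo_tool", "arguments": {
  "steps": [
    [7.4,-0.1,-0.1,2,-0.1],
    [7.4,0,0,3,0],
    [7.4,0,0,3,0],
    [7.4,0,0,3,0],
    [7.4,0,0,2.6,0],
    [7.4,0,0,1.7,0],
    [7.4,0,0,0.7,0],
    [7.4,0,0,0,0]
  ]
}}

```text
time_s: 41.92
tcp_pos: [0.6217, 0.2807, 0.033]
eef_rot: [-180.0, -0.0, -69.2]
contact_force: [-0.2, 0.1, 0.6]
gripper_width: 0.074
```

Emit:
{"name": "servo_tool", "arguments": {
  "steps": [
    [5.2,0,0,0,0],
    [5.2,0,0,0,0],
    [5.2,0,0,0,0],
    [5.2,0,0,0,0],
    [5.2,0,0,0,0]
  ],
  "squeeze": 20
}}

```text
time_s: 42.55
tcp_pos: [0.6216, 0.2812, 0.0335]
eef_rot: [-179.9, 0.0, -69.2]
contact_force: [-1.9, -0.8, 5.7]
gripper_width: 0.0578
```

Emit:
{"name": "servo_tool", "arguments": {
  "steps": [
    [5.2,0,0,-1,0],
    [5.2,0,0,-2.5,0],
    [5.2,0,0,-3,0],
    [5.2,0,0,-3,0],
    [5.2,0,0,-3,0],
    [5.2,0,0,-2.5,7.4],
    [5.2,0,0,0,7.4],
    [5.2,0,0,0,7.4]
  ]
}}

```text
time_s: 43.55
tcp_pos: [0.6212, 0.2809, 0.1833]
eef_rot: [-180.0, 0.0, -91.7]
contact_force: [-0.3, -0.6, -2.0]
gripper_width: 0.0579
```

Emit:
{"name": "servo_tool", "arguments": {
  "steps": [
    [5.2,0,0,0,0],
    [5.2,0,0,0,0]
  ]
}}

```text
time_s: 43.8
tcp_pos: [0.6213, 0.2808, 0.1826]
eef_rot: [180.0, -0.0, -91.2]
contact_force: [-0.0, 0.0, -1.3]
gripper_width: 0.058
```

```bash
python3 - <<'E'
from h import *
im,s=save('wrist','w22.png')
print(s['tcp_pos'],s['eef_rot'],s['gripper_width'],s['contact_force'])
W=np.array([.6148,-.2225]);u=np.array([.0253,.9997])
print(rel([*(W+u*.095),.063],-91.5))
E
```

```text
[0.6213 0.2808 0.1826] [179.9872  -0.0056 -91.2427] 0.05801521839419405 [-0.0397  0.0263 -1.255 ]
[40.84 -0.66 11.96  0.23]
```

View pics/w22.png

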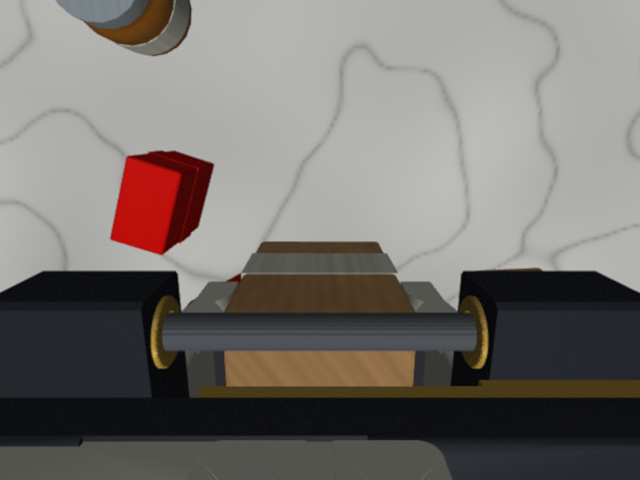

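Emit:
{"name": "servo_tool", "arguments": {
  "steps": [
    [5.2,2,0,0,0.2],
    [5.2,4,-0.1,0,0],
    [5.2,4,-0.1,0,0],
    [5.2,4,-0.1,0,0],
    [5.2,4,-0.1,0,0],
    [5.2,4,-0.1,0,0],
    [5.2,4,-0.1,0,0],
    [5.2,4,-0.1,0,0]
  ]
}}

```text
time_s: 44.85
tcp_pos: [0.6195, -0.0212, 0.1828]
eef_rot: [-180.0, -0.0, -91.6]
contact_force: [0.5, -0.9, -1.6]
gripper_width: 0.058
```

Emit:
{"name": "servo_tool", "arguments": {
  "steps": [
    [5.2,4,0,0,0],
    [5.2,3,0,0,0],
    [5.2,1.5,0,0,0],
    [5.2,0,0,0,0],
    [5.2,0,0,0,0]
  ]
}}

```text
time_s: 45.48
tcp_pos: [0.6177, -0.1037, 0.1827]
eef_rot: [-180.0, 0.0, -91.6]
contact_force: [-0.5, 0.4, -2.0]
gripper_width: 0.0577
```

```bash
python3 - <<'E'
from h import *
im,s=save('wrist','w23.png')
print(s['tcp_pos'],s['eef_rot'],s['gripper_width'],s['contact_force'])
W=np.array([.6148,-.2225]);u=np.array([.0253,.9997])
print(rel([*(W+u*.097),.063],-91.5))
E
```

```text
[ 0.6177 -0.1037  0.1827] [-179.9944    0.0094  -91.5751] 0.05769353888121509 [-0.4854  0.4202 -1.963 ]
[ 2.21 -0.01 11.97 -0.05]
```

View pics/w23.png

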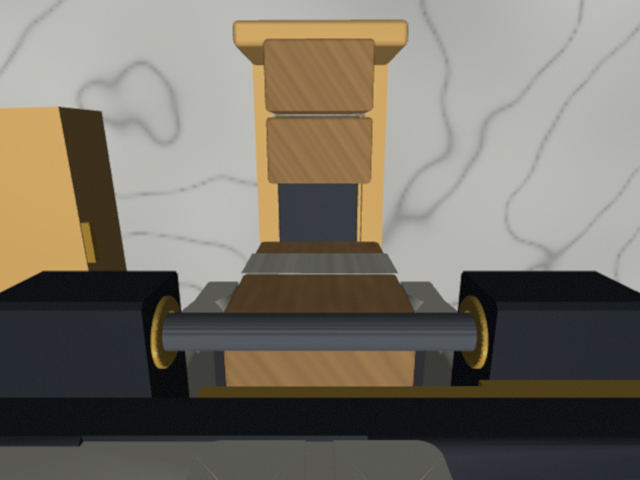

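```bash
python3 - <<'E'
from h import *
s=r.get_state()
P=onz('wrist',[(320,183),(320,118),(320,110),(320,39)],.113,s)
print(P[:,1]+.2225, P[:,1]-s['tcp_pos'][1])
E
```

```text
[0.0764 0.0416 0.0375 0.0027] [-0.0426 -0.0775 -0.0816 -0.1164]
```

Emit:
{"name": "servo_tool", "arguments": {
  "steps": [
    [5.2,1.1,0,0,0],
    [5.2,1,0,1.5,0],
    [5.2,0,0,2.5,0],
    [5.2,0,0,2.5,0],
    [5.2,0,0,2,0],
    [5.2,0,0,1.5,0],
    [5.2,0,0,1,0],
    [5.2,0,0,0,0]
  ]
}}

```text
time_s: 46.52
tcp_pos: [0.6167, -0.1253, 0.0719]
eef_rot: [179.9, -0.0, -91.6]
contact_force: [0.2, -0.0, -1.4]
gripper_width: 0.0578
```

```bash
python3 - <<'E'
from h import *
im,s=save('wrist','w24.png')
print(s['tcp_pos'],s['eef_rot'],s['gripper_width'],s['contact_force'])
W=np.array([.6148,-.2225]);u=np.array([.0253,.9997])
print(rel([*(W+u*.097),.0625],-91.5))
E
```

```text
[ 0.6167 -0.1253  0.0719] [179.9268  -0.0101 -91.602 ] 0.05780344944836214 [ 0.2232 -0.027  -1.4279]
[ 0.03 -0.    1.02 -0.09]
```

View pics/w24.png

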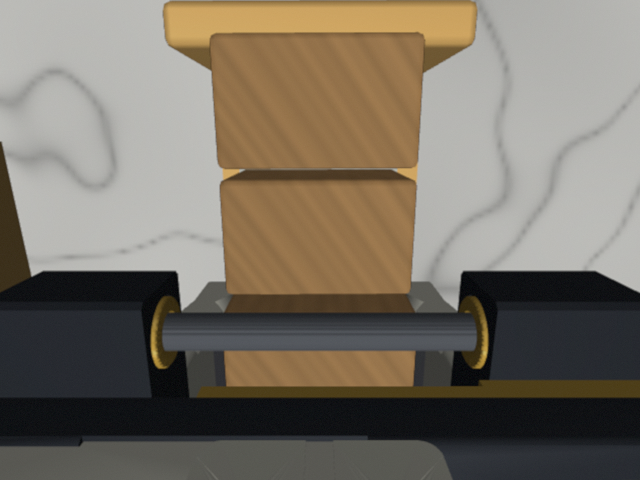

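Emit:
{"name": "servo_tool", "arguments": {
  "steps": [
    [5.2,0,0,0.4,0],
    [5.2,0,0,0.3,0],
    [5.2,0,0,0.15,0],
    [5.2,0,0,0.1,0],
    [5.2,0,0,0,0],
    [5.2,0,0,0,0]
  ]
}}

```text
time_s: 47.32
tcp_pos: [0.6171, -0.1252, 0.0632]
eef_rot: [-180.0, -0.0, -91.6]
contact_force: [0.7, -0.7, -1.3]
gripper_width: 0.0579
```

Emit:
{"name": "servo_tool", "arguments": {
  "steps": [
    [6.2,0,0,0,0],
    [7.4,0,0,0,0],
    [7.8,0,0,0,0],
    [7.8,0,0,-1,0],
    [7.8,0,0,-3,0],
    [7.8,0,0,-3,0],
    [7.8,0,0,-3,0],
    [7.8,-2,0,-3,0]
  ]
}}

```text
time_s: 48.32
tcp_pos: [0.6176, -0.1058, 0.195]
eef_rot: [-180.0, -0.0, -91.7]
contact_force: [-0.6, 0.5, 0.1]
gripper_width: 0.078
```

Emit:
{"name": "servo_tool", "arguments": {
  "steps": [
    [7.8,-3,2,-3,0],
    [7.8,-4,2,-2,0],
    [7.8,-4,2,0,0],
    [7.8,-4,2,0,0],
    [7.8,-4,2,0,0],
    [7.8,-4,2,0,-2.9],
    [7.8,0,0,0,0],
    [7.8,0,0,0,0]
  ]
}}

```text
time_s: 49.32
tcp_pos: [0.5041, 0.1282, 0.2438]
eef_rot: [-180.0, 0.0, -88.7]
contact_force: [0.2, -0.7, 0.1]
gripper_width: 0.0779
```

```bash
python3 - <<'E'
from h import *
im,s=save('wrist','w25.png')
print(s['tcp_pos'],s['eef_rot'])
print('B',rel([.4576,.3476,.033],1.4-90))
E
```

```text
[0.5041 0.1282 0.2438] [-179.9561    0.0173  -88.6645]
B [-22.09   4.13  21.06  -0.12]
```

View pics/w25.png

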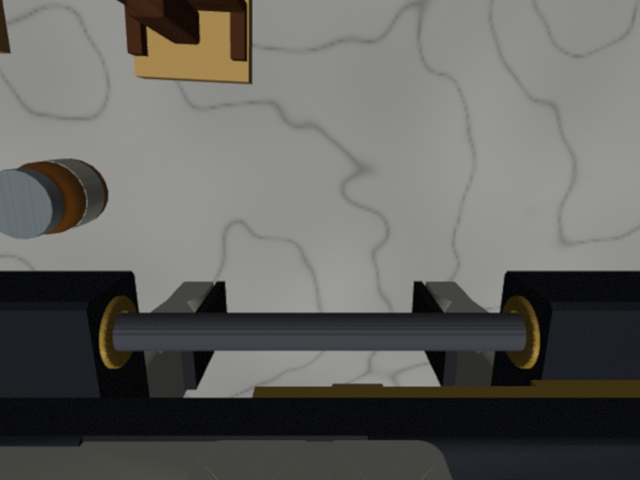

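Emit:
{"name": "servo_tool", "arguments": {
  "steps": [
    [7.8,-3.2,0.6,0,0],
    [7.8,-3.2,0.6,0,0],
    [7.8,-3.2,0.6,0,0],
    [7.8,-3.2,0.6,0,0],
    [7.8,-3.2,0.6,2,0],
    [7.8,-3.2,0.6,2,0],
    [7.8,-2.9,0.5,1,0],
    [7.8,0,0,0,0]
  ]
}}

```text
time_s: 50.38
tcp_pos: [0.4583, 0.3484, 0.1918]
eef_rot: [179.9, -0.1, -88.7]
contact_force: [0.2, -0.4, 0.4]
gripper_width: 0.0781
```

Emit:
{"name": "servo_tool", "arguments": {
  "steps": [
    [7.8,0,0,0,0]
  ]
}}

```text
time_s: 50.5
tcp_pos: [0.4587, 0.3473, 0.1931]
eef_rot: [180.0, -0.0, -88.8]
contact_force: [0.2, -0.3, 0.7]
gripper_width: 0.0778
```

```bash
python3 - <<'E'
from h import *
im,s=save('wrist','w26.png')
print(s['tcp_pos'],s['eef_rot'])
for o in tops(im,s):print(*o)
print('B',rel([.4576,.3476,.033],1.4-90))
E
```

```text
[0.4587 0.3473 0.1931] [179.9875  -0.0308 -88.76  ]
[323. 239.] [457.  347.5] [33.8 56.8] 1.2
B [-0.04  0.11 16.04 -0.18]
```

View pics/w26.png

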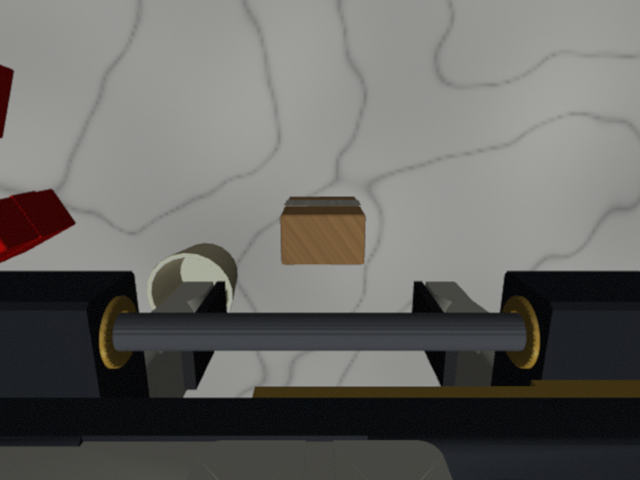

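```bash
python3 - <<'E'
from h import *
z=r.get_state()['tcp_pos'][2]
for uv in((192,290),(235,290),(192,252)): print(intool(uv,z-.055))
for uv in((237,268),(215,244)): print(intool(uv,z-.0))
E
```

```text
[-0.0488 -0.1003  0.1384]
[-0.0488 -0.0666  0.1384]
[-0.0178 -0.0978  0.1384]
[-0.0493 -0.0758  0.1934]
[-0.0265 -0.0945  0.1934]
```

Emit:
{"name": "servo_tool", "arguments": {
  "steps": [
    [7.4,0,0.1,2,-0.2],
    [7.4,0,0,3,0],
    [7.4,0,0,3,0],
    [7.4,0,0,3,0],
    [7.4,0,0,2.6,0],
    [7.4,0,0,1.7,0],
    [7.4,0,0,0.7,0],
    [7.4,0,0,0,0]
  ]
}}

```text
time_s: 51.55
tcp_pos: [0.4575, 0.3477, 0.0334]
eef_rot: [-180.0, -0.0, -88.5]
contact_force: [-0.4, -0.3, 0.1]
gripper_width: 0.0742
```

Emit:
{"name": "servo_tool", "arguments": {
  "steps": [
    [5.2,0,0,0,0],
    [5.2,0,0,0,0],
    [5.2,0,0,0,0],
    [5.2,0,0,0,0],
    [5.2,0,0,0,0]
  ],
  "squeeze": 20
}}

```text
time_s: 52.18
tcp_pos: [0.4573, 0.3484, 0.0339]
eef_rot: [-180.0, 0.0, -88.5]
contact_force: [-1.7, -0.7, 5.5]
gripper_width: 0.0579
```

Emit:
{"name": "servo_tool", "arguments": {
  "steps": [
    [5.2,0,0,-1,0],
    [5.2,0,0,-2.5,0],
    [5.2,0,0,-3,0],
    [5.2,0,0,-3,0],
    [5.2,0,0,-3,0],
    [5.2,0,0,-2.5,2.9],
    [5.2,0,0,0,0],
    [5.2,0,0,0,0]
  ]
}}

```text
time_s: 53.18
tcp_pos: [0.4566, 0.3477, 0.1825]
eef_rot: [180.0, -0.0, -91.4]
contact_force: [-0.9, -0.2, -1.2]
gripper_width: 0.0581
```

```bash
python3 - <<'E'
from h import *
im,s=save('wrist','w27.png')
print(s['tcp_pos'],s['eef_rot'],s['gripper_width'],s['contact_force'])
W=np.array([.6148,-.2225]);u=np.array([.0253,.9997])
print(rel([*(W+u*.135),.063],-91.5))
E
```

```text
[0.4566 0.3477 0.1825] [179.9505  -0.0238 -91.3731] 0.0580694908229145 [-0.8764 -0.1771 -1.2165]
[ 43.07 -17.3   11.91   0.12]
```

View pics/w27.png

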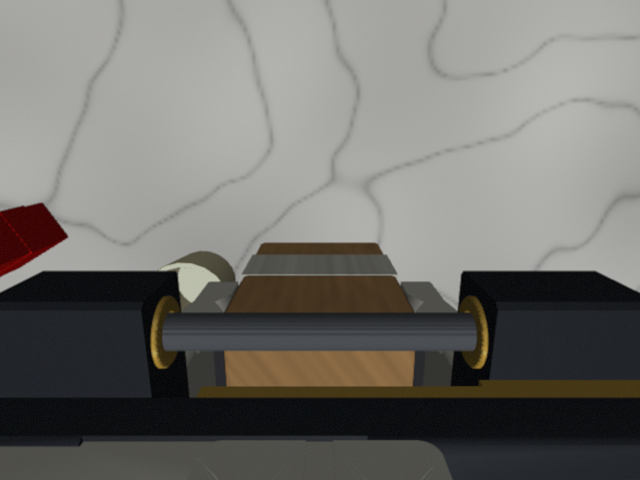

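Emit:
{"name": "servo_tool", "arguments": {
  "steps": [
    [5.2,2,-0.7,0,0.1],
    [5.2,4,-1.7,0,0],
    [5.2,4,-1.7,0,0],
    [5.2,4,-1.7,0,0],
    [5.2,4,-1.7,0,0],
    [5.2,4,-1.7,0,0],
    [5.2,4,-1.7,0,0],
    [5.2,4,-1.7,0,0]
  ]
}}

```text
time_s: 54.22
tcp_pos: [0.575, 0.0426, 0.1823]
eef_rot: [179.9, -0.0, -91.5]
contact_force: [-0.1, -0.4, -1.0]
gripper_width: 0.058
```

Emit:
{"name": "servo_tool", "arguments": {
  "steps": [
    [5.2,4,-1.7,0,0],
    [5.2,4,-1.7,0,0],
    [5.2,3,-1.3,0,0],
    [5.2,0,0,0,0],
    [5.2,0,0,0,0]
  ]
}}

```text
time_s: 54.85
tcp_pos: [0.6186, -0.0668, 0.1823]
eef_rot: [179.9, -0.0, -91.5]
contact_force: [1.2, -0.7, -1.7]
gripper_width: 0.058
```

```bash
python3 - <<'E'
from h import *
im,s=save('wrist','w28.png')
print(s['tcp_pos'],s['eef_rot'],s['gripper_width'],s['contact_force'])
W=np.array([.6148,-.2225]);u=np.array([.0253,.9997])
print(rel([*(W+u*.135),.063],-91.5))
E
```

```text
[ 0.6186 -0.0668  0.1823] [179.9086  -0.0074 -91.5472] 0.057971029416012385 [ 1.2042 -0.7242 -1.6732]
[ 2.13 -0.01 11.96  0.  ]
```

View pics/w28.png

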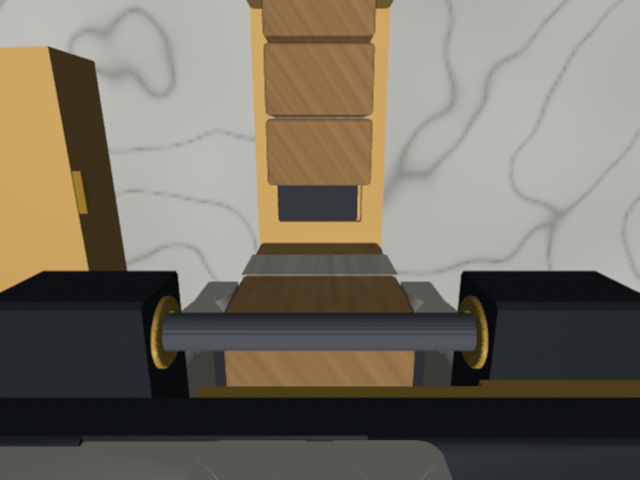

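Emit:
{"name": "servo_tool", "arguments": {
  "steps": [
    [5.2,1.1,0,0,0],
    [5.2,1,0,1.5,0],
    [5.2,0,0,2.5,0],
    [5.2,0,0,2.5,0],
    [5.2,0,0,2,0],
    [5.2,0,0,1.5,0],
    [5.2,0,0,1,0],
    [5.2,0,0,0,0]
  ]
}}

```text
time_s: 55.9
tcp_pos: [0.6184, -0.0874, 0.0724]
eef_rot: [179.9, -0.0, -91.5]
contact_force: [0.0, -0.2, -1.2]
gripper_width: 0.0581
```

```bash
python3 - <<'E'
from h import *
im,s=save('wrist','w29.png');a,_=save('side','s29.png')
print(s['tcp_pos'],s['eef_rot'],s['gripper_width'],s['contact_force'])
W=np.array([.6148,-.2225]);u=np.array([.0253,.9997])
print(rel([*(W+u*.135),.0625],-91.5))
E
```

```text
[ 0.6184 -0.0874  0.0724] [179.9292  -0.0108 -91.4995] 0.058072806289690734 [ 0.0354 -0.1844 -1.159 ]
[0.03 0.1  1.11 0.01]
```

View pics/w29.png

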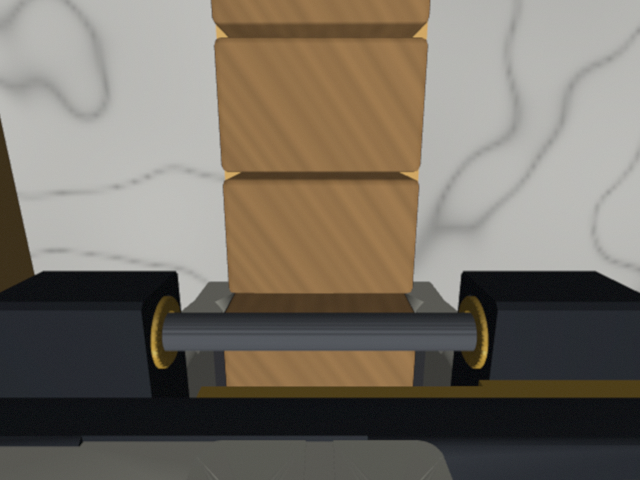

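Emit:
{"name": "servo_tool", "arguments": {
  "steps": [
    [5.2,0,0.1,0.4,0],
    [5.2,0,0,0.3,0],
    [5.2,0,0,0.15,0],
    [5.2,0,0,0.1,0],
    [5.2,0,0,0,0],
    [5.2,0,0,0,0]
  ]
}}

```text
time_s: 56.75
tcp_pos: [0.6179, -0.0872, 0.0638]
eef_rot: [-180.0, 0.0, -91.5]
contact_force: [0.2, -0.4, -1.3]
gripper_width: 0.058
```

Emit:
{"name": "servo_tool", "arguments": {
  "steps": [
    [6.2,0,0,0,0],
    [7.4,0,0,0,0],
    [7.8,0,0,0,0],
    [7.8,0,0,-1,0],
    [7.8,0,0,-3,0],
    [7.8,0,0,-3,0],
    [7.8,0,0,-3,0],
    [7.8,-2,0,-3,0]
  ]
}}

```text
time_s: 57.75
tcp_pos: [0.6183, -0.0679, 0.1955]
eef_rot: [-180.0, -0.0, -91.6]
contact_force: [-0.4, 0.8, -0.0]
gripper_width: 0.078
```

Emit:
{"name": "servo_tool", "arguments": {
  "steps": [
    [7.8,-3,0,-3,0],
    [7.8,-4,0,-3,0],
    [7.8,-4,0,-3,0],
    [7.8,-1,0,0,0],
    [7.8,0,0,0,0],
    [7.8,0,0,0,0]
  ]
}}

```text
time_s: 58.5
tcp_pos: [0.6209, 0.0518, 0.2828]
eef_rot: [179.9, -0.0, -91.5]
contact_force: [0.4, -0.6, 0.2]
gripper_width: 0.0781
```

```bash
python3 - <<'E'
from h import *
im,s=save('wrist','w30.png');a,_=save('scene','sc30.png')
print(s['tcp_pos'],s['eef_rot'])
cv2.imwrite('pics/sc30c.png',cv2.resize(a[190:310,250:500],None,fx=3,fy=3,interpolation=2)[:,:,::-1])
E
```

```text
[0.6209 0.0518 0.2828] [179.9089  -0.0339 -91.5312]
```

View pics/w30.png

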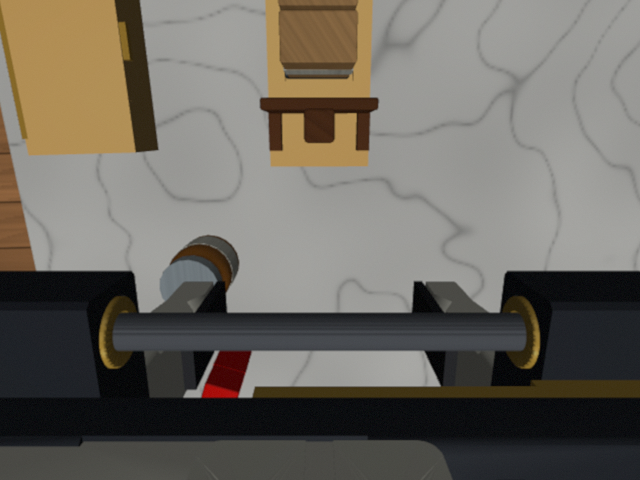

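View pics/sc30c.png

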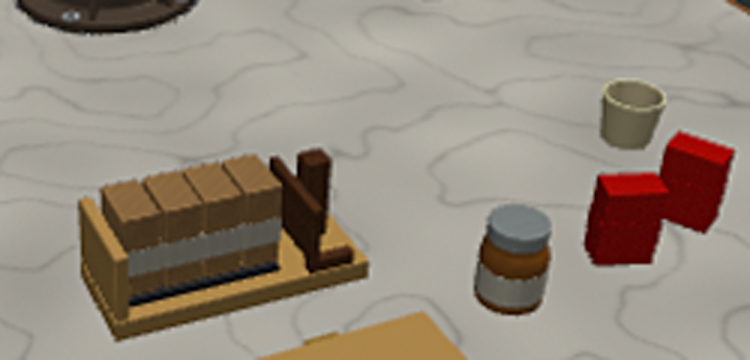

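```bash
python3 - <<'E'
from h import *
print(rel([.6192,-.0221,.087],-91.5))
E
```

```text
[ 7.38 -0.   19.59 -0.06]
```

Emit:
{"name": "servo_tool", "arguments": {
  "steps": [
    [7.8,2,0,3,0],
    [7.8,3,0,3,0],
    [7.8,2.4,0,3,0],
    [7.8,0,0,3,0],
    [7.8,0,0,0,0],
    [7.8,0,0,0,0]
  ]
}}

```text
time_s: 59.35
tcp_pos: [0.6202, -0.0215, 0.1647]
eef_rot: [-179.9, -0.0, -91.5]
contact_force: [-0.3, 0.2, -0.8]
gripper_width: 0.0779
```

```bash
python3 - <<'E'
from h import *
im,s=save('wrist','w31.png')
print(s['tcp_pos'],s['eef_rot'],rel([.6192,-.0221,.087],-91.5))
E
```

```text
[ 0.6202 -0.0215  0.1647] [-179.9437   -0.0176  -91.5003] [0.09 0.12 7.81 0.01]
```

View pics/w31.png

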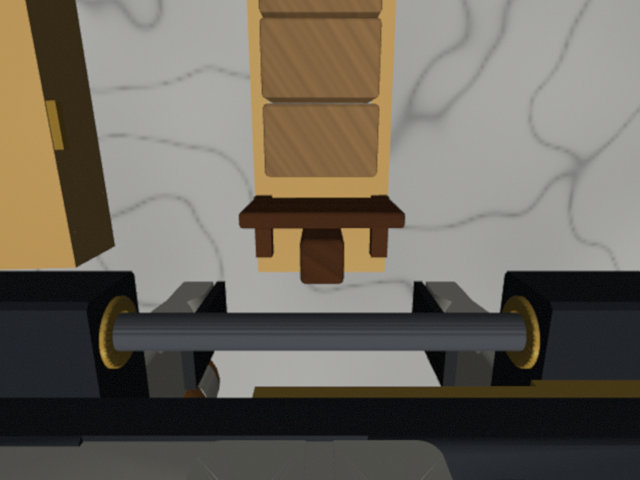

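Emit:
{"name": "servo_tool", "arguments": {
  "steps": [
    [7.8,0.1,0.1,2.5,0],
    [7.8,0,0,2.5,0],
    [7.8,0,0,2,0],
    [7.8,0,0,0.9,0],
    [7.8,0,0,0,0],
    [2.0,0,0,0,0],
    [2.0,0,0,0,0],
    [2.0,0,0,0,0]
  ],
  "squeeze": 25
}}

```text
time_s: 60.4
tcp_pos: [0.6187, -0.0222, 0.0852]
eef_rot: [-180.0, 0.0, -91.5]
contact_force: [0.9, 0.3, -0.4]
gripper_width: 0.0536
```

Emit:
{"name": "servo_tool", "arguments": {
  "steps": [
    [2.0,0,0,0,0],
    [2.0,0,0,0,0],
    [2.0,0,0,0,0],
    [2.0,0,0,0,0]
  ]
}}

```text
time_s: 60.9
tcp_pos: [0.6188, -0.0222, 0.0847]
eef_rot: [-180.0, -0.0, -91.5]
contact_force: [1.5, -0.5, -1.1]
gripper_width: 0.0243
```

Emit:
{"name": "servo_tool", "arguments": {
  "steps": [
    [2.0,0.5,0,0,0],
    [2.0,0.6,0,0,0],
    [2.0,0.6,0,0,0],
    [2.0,0.3,0,0,0],
    [2.0,0,0,0,0],
    [2.0,0,0,0,0]
  ]
}}

```text
time_s: 61.65
tcp_pos: [0.6183, -0.0428, 0.0847]
eef_rot: [-180.0, -0.0, -91.5]
contact_force: [4.0, -2.8, -4.5]
gripper_width: 0.024
```

Emit:
{"name": "servo_tool", "arguments": {
  "steps": [
    [2.0,0.15,0,0,0],
    [2.0,0.15,0,0,0],
    [2.0,0.15,0,0,0],
    [2.0,0.15,0,0,0],
    [2.0,0.15,0,0,0],
    [2.0,0,0,0,0]
  ]
}}

```text
time_s: 62.4
tcp_pos: [0.6181, -0.0493, 0.0846]
eef_rot: [-180.0, 0.0, -91.5]
contact_force: [5.1, 4.0, -3.8]
gripper_width: 0.0238
```

```bash
python3 - <<'E'
from h import *
im,s=save('wrist','w32.png');a,_=save('side','s32.png')
print(s['tcp_pos'],s['contact_force'])
E
```

```text
[ 0.6181 -0.0493  0.0846] [ 5.1281  4.0361 -3.8408]
```

View pics/w32.png

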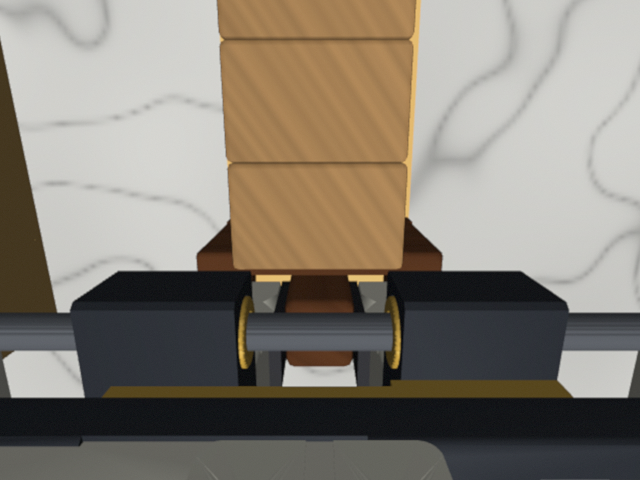

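Emit:
{"name": "servo_tool", "arguments": {
  "steps": [
    [2.0,0.1,-0.05,0,0],
    [2.0,0.1,0,0,0],
    [2.0,0,0,0,0]
  ]
}}

```text
time_s: 62.88
tcp_pos: [0.6181, -0.0515, 0.0846]
eef_rot: [180.0, 0.0, -91.5]
contact_force: [1.2, 4.7, -1.2]
gripper_width: 0.0241
```

Emit:
{"name": "servo_tool", "arguments": {
  "steps": [
    [2.0,0.1,0,0,0],
    [2.0,0.1,0,0,0],
    [2.0,0,0,0,0]
  ]
}}

```text
time_s: 63.25
tcp_pos: [0.6181, -0.053, 0.0847]
eef_rot: [-180.0, 0.1, -91.5]
contact_force: [1.0, 7.7, -0.1]
gripper_width: 0.0239
```

Emit:
{"name": "servo_tool", "arguments": {
  "steps": [
    [2.0,0.1,0,0,0],
    [2.0,0,0,0,0],
    [2.0,0,0,0,0]
  ]
}}

```text
time_s: 63.62
tcp_pos: [0.6181, -0.0531, 0.0847]
eef_rot: [-180.0, 0.1, -91.5]
contact_force: [0.5, 13.4, 0.8]
gripper_width: 0.0238
```

Emit:
{"name": "servo_tool", "arguments": {
  "steps": [
    [2.0,0.1,0,0,0],
    [2.0,0,0,0,0],
    [2.0,0,0,0,0]
  ]
}}

```text
time_s: 64.0
tcp_pos: [0.6181, -0.0531, 0.0847]
eef_rot: [-180.0, 0.2, -91.5]
contact_force: [-0.1, 17.6, 0.4]
gripper_width: 0.0241
```

Emit:
{"name": "servo_tool", "arguments": {
  "steps": [
    [2.0,-0.1,0,0,0],
    [2.0,-0.1,0,0,0],
    [2.0,0,0,0,0]
  ]
}}

```text
time_s: 64.38
tcp_pos: [0.618, -0.053, 0.0846]
eef_rot: [180.0, 0.0, -91.5]
contact_force: [1.0, 7.8, -0.3]
gripper_width: 0.0239
```

Emit:
{"name": "servo_tool", "arguments": {
  "steps": [
    [3.5,0,0,0,0],
    [5,0,0,0,0],
    [5,0,0,0,0],
    [5,0,0,-1,0],
    [5,0,0,-3,0],
    [7,0,0,-3,0],
    [7,0,0,-3,0],
    [7,-2,0,-3,0]
  ]
}}

```text
time_s: 65.38
tcp_pos: [0.6185, -0.0346, 0.2165]
eef_rot: [-180.0, -0.0, -91.6]
contact_force: [0.5, 1.2, -0.7]
gripper_width: 0.0689
```

Emit:
{"name": "servo_tool", "arguments": {
  "steps": [
    [7.8,-3,0,-3,0],
    [7.8,-3,0,-3,0],
    [7.8,0,0,0,0],
    [7.8,0,0,0,0]
  ]
}}

```text
time_s: 65.88
tcp_pos: [0.6199, 0.0261, 0.2746]
eef_rot: [180.0, 0.0, -91.5]
contact_force: [0.1, -0.1, -0.6]
gripper_width: 0.0783
```

```bash
python3 - <<'E'
from h import *
im,s=save('wrist','w33.png');a,_=save('side','s33.png');b,_=save('scene','sc33.png')
print(s['tcp_pos'],s['contact_force'])
x=cv2.resize(a[170:270,270:380],None,fx=5,fy=5,interpolation=2)[:,:,::-1];y=cv2.resize(b[200:300,260:370],None,fx=5,fy=5,interpolation=2)[:,:,::-1]
cv2.imwrite('pics/33c.png',cv2.resize(np.hstack([x,y]),(800,364)))
E
```

```text
[0.6199 0.0261 0.2746] [ 0.0948 -0.1109 -0.6037]
```

View pics/w33.png

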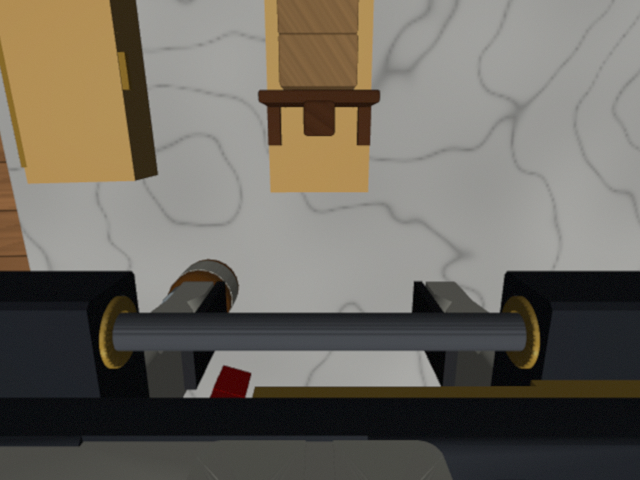

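View pics/33c.png

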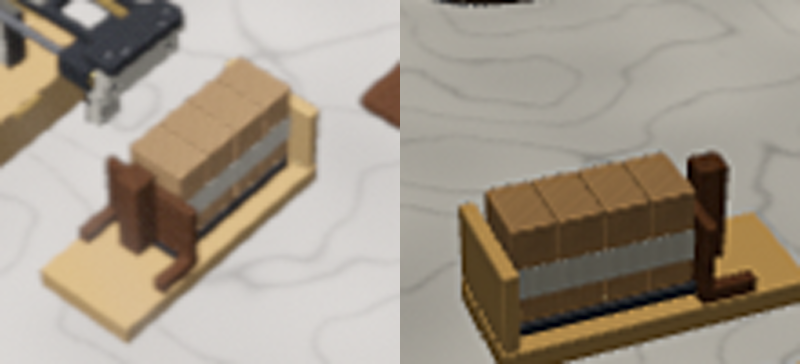

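Emit:
{"name": "servo_tool", "arguments": {
  "steps": [
    [7.8,2,0,-3,0],
    [7.8,2,0,-3,0],
    [7.8,2,0,0,0],
    [7.8,0,0,0,0],
    [7.8,0,0,0,0]
  ]
}}

```text
time_s: 66.65
tcp_pos: [0.6183, -0.034, 0.3334]
eef_rot: [179.9, -0.0, -91.5]
contact_force: [-0.2, 1.3, 1.3]
gripper_width: 0.0779
```

```bash
python3 - <<'E'
from h import *
im,s=save('wrist','w34.png')
print(s['tcp_pos'],s['contact_force'])
cv2.imwrite('pics/w34c.png',cv2.resize(im[0:200,250:390],None,fx=3,fy=3,interpolation=2)[:,:,::-1])
b,_=save('scene','sc34.png')
E
```

```text
[ 0.6183 -0.034   0.3334] [-0.1761  1.2678  1.3044]
```

View pics/w34c.png

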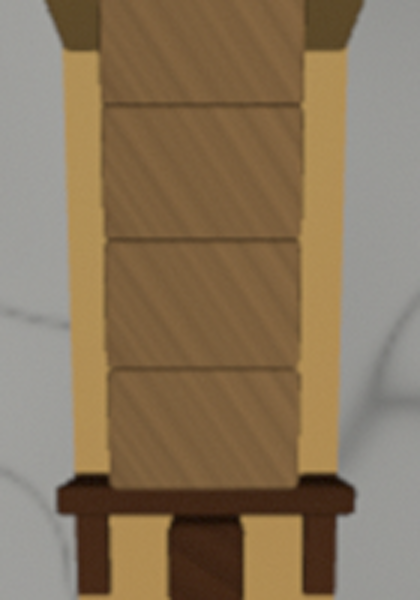

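View pics/sc34.png

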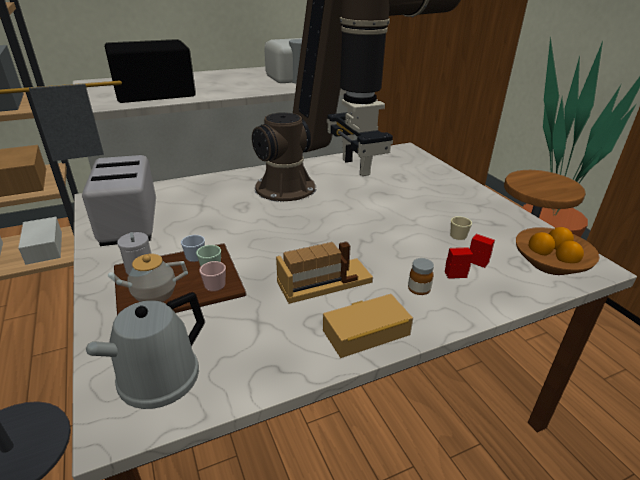

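Emit:
{"name": "servo_tool", "arguments": {
  "steps": [
    [7.8,3,0,0,0],
    [7.8,3,0,0,0],
    [7.8,2,0,0,0],
    [7.8,0,0,0,0],
    [7.8,0,0,0,0]
  ]
}}

```text
time_s: 67.38
tcp_pos: [0.6167, -0.1133, 0.3345]
eef_rot: [180.0, 0.0, -91.5]
contact_force: [-0.1, 0.4, -0.2]
gripper_width: 0.0779
```

```bash
python3 - <<'E'
from h import *
im,s=save('wrist','w35.png')
cv2.imwrite('pics/w35c.png',cv2.resize(im[0:270,240:400],None,fx=2.2,fy=2.2,interpolation=2)[:,:,::-1])
for o in tops(im,s,.113):print(*o)
E
```

```text
[114. 198.] [ 809.6 -125.1] [ 95.  137.5] 90.0
[ 25. 197.] [ 901.  -134.4] [ 60.2 149.1] 88.5
[319. 155.] [ 616.4 -154.7] [ 91.8 153.5] 88.5
[13. 86.] [ 885.9 -231. ] [27.3 41.3] 88.5
[ 7. 33.] [ 877.4 -273.1] [16.1 44.2] 77.1
```

View pics/w35c.png

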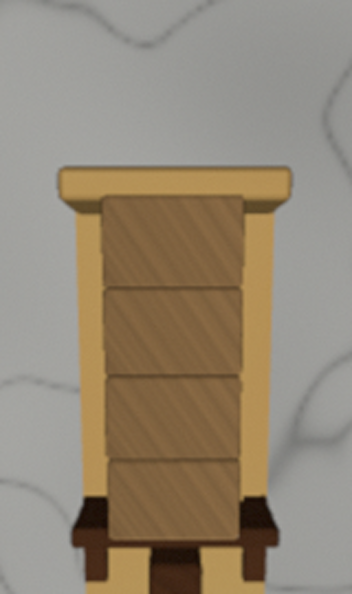

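The row is straight and centred, with no visible gaps from wall to stop. Handing in.

```bash
python3 -c "
from plant import r
print(r.close_job())"
```

```text
the job is handed in; nothing more can be done
None
```

The tea rack is set, and I handed the job in at about 67 s of the 210 s allowed; no verdict was reported.

**What I did, in order:**
- I slid the stop back to about 0.137 m.
- I laid the slate liner in the recess. It came to rest at the height expected for a seated liner, and it looked square in the wrist view.
- I stood all four kraft cartons on the liner in a row from the end wall.
- I slid the stop up until it would not move further, pushing with about 17 N. I eased that to about 8 N before letting go.

**Last checks:**
- The wrist view showed one straight row, with no visible gap between wall, cartons and stop.
- The scene view showed the teapot, cups, caddy and honey jar, and the red look-alikes, where they were at the start. I judged this by eye and did not measure it.

**Small disagreements:**
- The first carton touched the wall about 1–2 mm sooner than my measurement predicted (about 6 N), so I backed off before lowering it.
- The row may sit up to about 1 mm to one side of the rack's middle line. The overhead view at the end looked centred.
- I saw no knocked liner and no slackened grip.

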